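Close a culture dish and register it on the imager stage

TASK

Put the loose lid on the open culture dish where it stands on the bench and press it down until it sits level on the rim all round. Then carry the closed dish upright to the cell imager's stage, long side in line with the two pins, and push it under the lamp until its end is squarely up against the bar stop and its long side against both pins, and leave it there. Do not bump the lamp or disturb the other things on the bench.

Things in the scene. Friction and masses are not known exactly. Their poses are not given: they have to be found in the camera images.
- dish: open rectangular culture dish, frosted plastic, 110 (its x) x 56 (its y) x 32 mm high, walls 5 mm thick, about 0.16 kg; stands open on the bench. Origin: centre of its underside; z up. Either end may face the bar stop.
- lid: the dish's lid, frosted plastic: plate 106 (x) x 52 x 4 mm; below it a tapered plug 96 x 42 (at the plate) x 6 mm for the dish's 100 x 46 mm mouth; on top a grey grip rib 60 (along x) x 14 mm, from 4 to 22 mm above the origin. Lies plug down on the bench. Origin: centre of the plate's underside (6 mm above the bench at the start); seated, it is 32 mm above the dish's origin. Fits either way round.
- imager: fixed compact cell imager: white base, dark stage plate 250 (x) x 220 mm, top 100 mm above the bench. Origin: underside centre; x points from its open entry edge (facing the robot's right) to its back. On the stage a bar stop across the back (64 mm along y, 14 high, front face at x = +80 mm) and two steel pins (diameter 10, 16 high) at y = +33, x = -9 and +59 mm; the dish belongs on their -y side.
- seat (a point): point on the stage's top face where the centre of the dish's underside lies once the dish touches the bar stop and both pins; axes as the imager's: +x towards the bar stop (its face 55 mm away), +y towards the pins (their faces 28 mm away).
- lamp_rim (a point): centre of the lower face of the lamp head hanging over the seat, 76 mm above the stage: black disc, diameter 76 mm, under a 60 mm wide lamp column reaching 194 mm above the stage; its arm runs diagonally to a post (diameter 38 mm) at the stage's back corner, 90 mm along +x and 94 mm along +y from the seat.
- bottle: bystander: glass bottle, diameter 64, 130 mm high. Origin: centre of the underside.
- jar: bystander: amber glass jar, diameter 72, 100 mm high. Origin: centre of the underside.
- beaker: bystander: glass beaker, diameter 72, 90 mm high. Origin: centre of the underside.
- petri: bystander: two stacked round petri dishes as one piece, diameter 58, 32 mm high. Origin: centre of the underside.
- tipbox: bystander: pipette tip box, 77 x 57 mm, 65 mm high. Origin: centre of the underside.
- pipette: bystander: hand pipette lying flat, about 250 mm long along its x (from -90 to +160 mm), 26 mm wide, 24 mm high. Origin: underside of its handle.
Things that resemble listed ones, but are neither listed nor needed, are in the scene too. What is shaped like the lid but yellow is not meant.

How it is judged:
By the outcome, as a careful person would: the job done as asked, in the order asked, and still so for the second after the job is handed in, with the robot touching nothing.
It also fails if it takes over 72 s, if anything falls off the work surface, if the arm or the gripper's body presses on something with over 40 N, if the wrist force passes 120 N, or if a joint passes its speed limit or range.

ROBOT

A 6-joint arm with a two-finger parallel gripper is mounted at the origin on the work surface. World frame = base frame: x ahead of the robot, y to its left, z up, the work surface at z = 0. Lengths are in m, angles in rad, forces in N, time in s.
With the tool pointing down it reaches from about 0.3 to 0.825 m from the base axis. Payload 5.4 kg.
Tool frame: the origin (TCP) lies between the finger pads; the fingertips stand 17 mm ahead of it and the grasp point (between the pads) lies 2 mm behind it; z points along the fingers, y is the direction in which the jaws open and shut (so a half turn about z gives the same grasp; the last joint's range is limited). The gripper opens to 92 mm and grips with 3 to 60 N. Pads are 20 mm wide; open, the fingers measure 128 mm over their backs; the gripper's body (75 mm by 189 mm) begins 69 mm behind the grasp point.
Start: joints at [-1.511, 0.158, 1.597, -0, 1.386, -0.21], TCP at [0.153, -0.554, 0.232] pointing down, gripper open.
Joint ranges: [-2.91, 2.91], [-0.94, 2.29], [0.18, 2.7], [-1.29, 4.43], [0.17, 2.64], [-3, 3]. Speed limits (rad/s): [2.57, 2.57, 3.14, 3.14, 3.14, 3.14].

INTERFACE

Orientations are given as [roll, pitch, yaw] about the fixed x, y, z axes, in that order (R = Rz(yaw) Ry(pitch) Rx(roll)).
In Python, from plant import r gives the robot as it stands.
- The arm moves only by the tool carry_out, never from a script. Its argument "moves" is a list of rows, each an object of numbers: "ax", "ay", "az": the turn, a rotation vector about the tool's x, y, z in degrees; "x", "y", "z": the shift along the tool's x, y, z in m; "gripper": the finger opening in m, from 0 to 0.0919. A call has 1 to 5 rows; each row shifts and turns the commanded pose from where the row before left it, along the tool's axes as they then stand; what a row does not reach is not made up. A row lasts 1/12 s, in which the tool goes at most 41.7 mm and 7.16 degrees, less where a joint would pass 70% of its speed; a pose out of reach is approached as far as the arm can. A call is refused whole if a number of a shift passes 0.0417 or a number of a turn 7.16, either way. A call with a gripper value outside its range is refused whole. The fingers move at their own pace and stop on an object; "grip_force" is the grip in N (left out, the last holds). Time passes only in rows, so rows that do not move let the fingers close. It gives the time, the measured TCP pose, the force and the opening at its end, in the units of the state.
- r.state(): the state, without advancing time (a new reading comes with each control period).
- r.get_image(name): name is "side" or "top" or "wrist"; returns the picture (400x640x3 uint8, blue, green, red); there is no depth.
- r.camera_model(name): a dict with "camera_matrix" (3x3 intrinsics, pixels), "R" (3x3) and "t" (3): a world point X has camera coordinates R X + t; the wrist camera has in their place "hand_eye" (4x4, takes a point from camera to tool coordinates, whose origin is the TCP and whose axes are the flange's). Camera axes: x right, y down, z forward; pixel columns grow to the right and rows downward; lengths in m; the calibration is good to about 2 mm. The wrist camera is an equidistant fisheye: a pixel r from the principal point sees the ray r / f radians off the axis. A picture is of the moment at which its call begins: read the wrist's pose just before it. camera_model takes no time and is no camera call.
- r.hand_in(): hands the job in, once; it reports no verdict.
The state is a dict: "time": time; "joint_positions": joint angles; "qvel": joint speeds; "effort": joint torques, N m; "tcp_pos": TCP position; "eef_rot": TCP orientation; "ft_force": force on the tool from outside, world axes, zero at the start; "moment": the same for the moment, N m; "grip_width": finger opening in m.
Only numpy, scipy, OpenCV 4.12 (cv2) and the standard library are available. Lean on these libraries where they do the work, as an engineer would, in place of code of your own. Each camera call takes 0.05 s, during which the arm holds its last target. There are 200 camera calls.

## Working session

There is one attempt and no reset: what is moved stays moved. The work goes in short steps, Python scripts to look and compute and a tool call to move; the robot and the scene stay as the last step left them, time stands still between calls to the robot, and variables do not carry over. Pictures are saved under pics/ and viewed, about 8 in all and at most 12, crops included, and the job is handed in when it is done.

Besides the shell and the picture viewer there is one more tool, called after "Emit:" as name(argument=value, ...), one argument or row to a line, values as JSON. carry_out: Moves the arm, as the interface text tells. Its arguments: {"type":"object","properties":{"moves":{"type":"array","items":{"type":"object","properties":{"ax":{"type":"number"},"ay":{"type":"number"},"az":{"type":"number"},"x":{"type":"number"},"y":{"type":"number"},"z":{"type":"number"},"gripper":{"type":"number"}}}},"grip_force":{"type":"number"}},"required":["moves"]}

```bash
ls; mkdir -p pics; python3 - <<'E'
from plant import r
import cv2,numpy as np
s=r.state();print(s)
for n in ["side","top"]:
    cv2.imwrite(f"pics/{n}0.png",r.get_image(n))
    print(n,r.camera_model(n))
print(r.camera_model("wrist"))
E
```

```text
pics
{'time': 0.0, 'joint_positions': array([-1.51112586e+00,  1.59044076e-01,  1.59819804e+00, -3.55036569e-06,
        1.38616957e+00, -2.10085380e-01]), 'qvel': array([-1.21072666e-03, -1.13361120e-03,  7.52505660e-05,  3.76680537e-04,
       -1.20272581e-05, -1.69073667e-03]), 'effort': array([-9.60072030e-04, -3.85576093e+01, -3.22105336e+01,  7.00356555e-02,
        3.79576057e-02, -1.51148702e-04]), 'tcp_pos': array([ 0.15318692, -0.55362309,  0.23063879]), 'eef_rot': array([-3.13981289e+00, -3.75935233e-04,  2.69756172e-01]), 'ft_force': array([0.24877598, 0.02216262, 0.10717371]), 'moment': array([ 0.0051249 , -0.04607587, -0.01434951]), 'grip_width': 0.09219829900817529}
side {'camera_matrix': array([[478.02468786,   0.        , 318.36605509],
       [  0.        , 478.02468786, 197.30408262],
       [  0.        ,   0.        ,   1.        ]]), 'R': array([[-0.97300961, -0.23076182,  0.00113022],
       [-0.16242705,  0.68137992, -0.7136798 ],
       [ 0.16391994, -0.69460088, -0.70047118]]), 't': array([0.52674044, 0.17905837, 1.27994141])}
top {'camera_matrix': array([[4
[... 176 characters left out ...]
9991269,  0.0068311 ],
       [-0.98055299, -0.01243084, -0.19586042],
       [ 0.19592824, -0.00448272, -0.98060799]]), 't': array([-0.04058936,  0.54503677,  1.41323916])}
{'camera_matrix': array([[309.70691629,   0.        , 317.54096174],
       [  0.        , 309.70691629, 199.09617034],
       [  0.        ,   0.        ,   1.        ]]), 'hand_eye': array([[ 1.16167366e-04, -9.67773537e-01, -2.51822097e-01,
         7.02752179e-02],
       [ 9.99999674e-01, -8.88283279e-05,  8.02681876e-04,
        -7.80108844e-04],
       [-7.99183213e-04, -2.51822108e-01,  9.67773211e-01,
        -1.54411837e-01],
       [ 0.00000000e+00,  0.00000000e+00,  0.00000000e+00,
         1.00000000e+00]])}
```

View pics/top0.png

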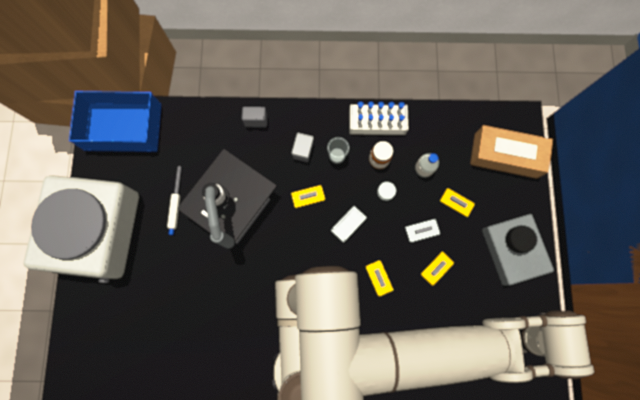

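View pics/side0.png

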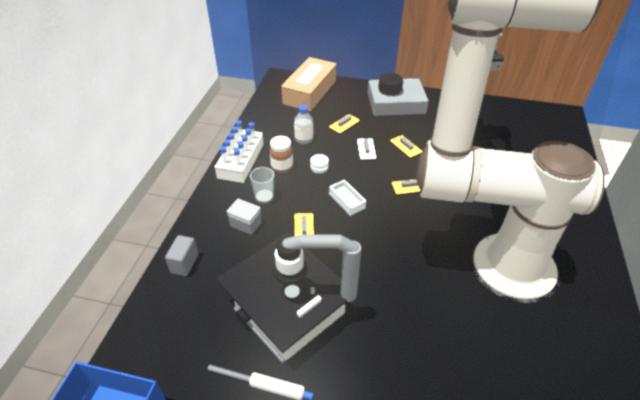

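The dish (white, open) is at top (349,224) and side (347,197). The only white lid with a grey rib is at top (422,230) and side (367,149). The four yellow lid shapes at top (308,196), (457,202), (437,268) and (379,278) are decoys. The imager is at top (228,198). Next I measure the dish and lid, and confirm in one enlarged crop.

```bash
cat > h.py <<'E'
import cv2,numpy as np
from scipy.spatial.transform import Rotation as Ro
from plant import r
def ray(n,uv,st=None):
    m=r.camera_model(n);K=m["camera_matrix"]
    d=np.array([(uv[0]-K[0,2])/K[0,0],(uv[1]-K[1,2])/K[1,1],1.])
    if n!="wrist":
        return -m["R"].T@m["t"], m["R"].T@d
    a=np.hypot(d[0],d[1]); d=np.array([d[0]/a*np.sin(a),d[1]/a*np.sin(a),np.cos(a)]) if a>1e-9 else np.array([0,0,1.])
    H=m["hand_eye"];Rt=Ro.from_euler("xyz",st["eef_rot"]).as_matrix()
    return Rt@H[:3,3]+st["tcp_pos"], Rt@(H[:3,:3]@d)
def onz(n,uv,z,st=None):
    o,d=ray(n,uv,st); return o+d*(z-o[2])/d[2]
def tri(a,b):
    (o1,d1),(o2,d2)=a,b
    s=np.linalg.lstsq(np.c_[d1,-d2],o2-o1,rcond=None)[0]
    p,q=o1+d1*s[0],o2+d2*s[1]; return (p+q)/2,np.linalg.norm(p-q)
def proj(n,X,st=None):
    m=r.camera_model(n);K=m["camera_matrix"]
    if n!="wrist": c=m["R"]@X+m["t"]; return (K@c)[:2]/c[2]
    H=m["hand_eye"];Rt=Ro.from_euler("xyz",st["eef_rot"]).as_matrix()
    c=H[:3,:3].T@(Rt.T@(np.array(X)-st["tcp_pos"])-H[:3,3]); a=np.arctan2(np.hypot(c[0],c[1]),c[2])
    return c[:2]/np.hypot(c[0],c[1])*a*K[0,0]+K[:2,2]
E
python3 - <<'E'
from h import *
T=cv2.imread("pics/top0.png");S=cv2.imread("pics/side0.png")
def blob(I,uv,lo=110):
    m=((I.min(2)>lo)).astype(np.uint8)
    c=[k for k in cv2.findContours(m,0,2)[0] if cv2.pointPolygonTest(k,uv,True)>-4 and cv2.contourArea(k)>60]
    return [cv2.minAreaRect(k) for k in c]
for nm,uv,z in [("dish",(349,224),.032),("lid",(422,230),.010)]:
    for (c,wh,a) in blob(T,uv):
        B=cv2.boxPoints((c,wh,a)); W=np.array([onz("top",b,z) for b in B])
        e=W[1]-W[0];f=W[2]-W[1];L=e if np.linalg.norm(e)>np.linalg.norm(f) else f
        print(nm,W.mean(0),np.linalg.norm(e),np.linalg.norm(f),np.degrees(np.arctan2(L[1],L[0])))
for c in [(225,150),(276,187),(230,248),(180,205)]: print(c,onz("top",c,.1).round(3))
rs=lambda i,s:cv2.resize(i,s,interpolation=cv2.INTER_CUBIC)
o=np.zeros((600,800,3),np.uint8)
o[:300,:400]=rs(T[140:260,150:310],(400,300)); o[:300,400:]=rs(S[215:365,200:400],(400,300))
o[300:,:400]=rs(T[180:285,310:450],(400,300)); o[300:,400:]=rs(S[115:220,290:430],(400,300))
cv2.imwrite("pics/c1.png",o)
E
```

```text
dish [ 0.47865931 -0.13312888  0.032     ] 0.11928306601519494 0.06259456930035796 -44.251665831559436
lid [ 0.46305225 -0.38910214  0.01      ] 0.11288498821005014 0.05745758483811214 -74.08826433022006
(225, 150) [0.712 0.283 0.1  ]
(276, 187) [0.587 0.109 0.1  ]
(230, 248) [0.385 0.25  0.1  ]
(180, 205) [0.523 0.419 0.1  ]
```

View pics/c1.png

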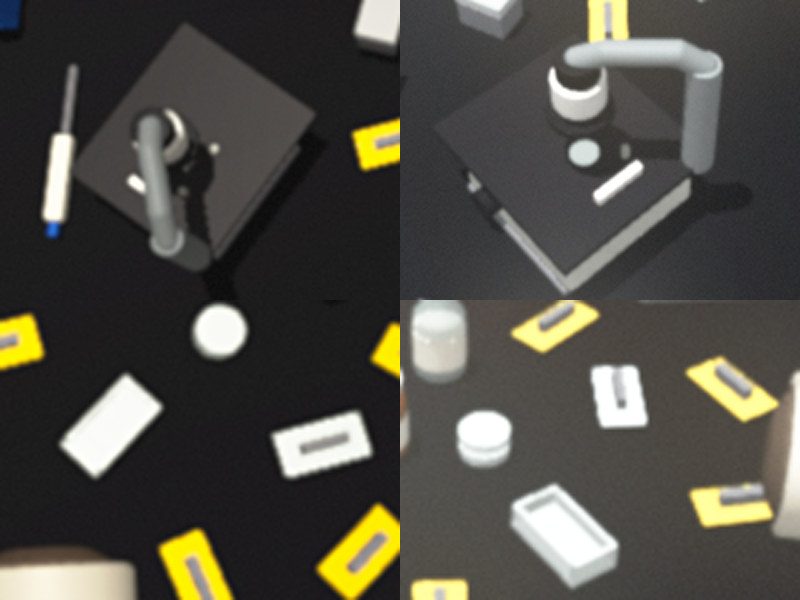

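The crop confirms the choice. Bottom row: the white open dish, with its rim visible in the side view, and the one white lid with a grey rib; the others are yellow. Top row: the stage with the bar stop at crop (138,185), a pin at (213,148), and the post at the near-robot corner. That puts imager x at an azimuth of about 144°. I turn the gripper and go above the lid.

Emit:
carry_out(
  moves=[
    {"az": -7},
    {"az": -7},
    {"az": -7},
    {"az": -7},
    {"az": -7},
  ],
)

```text
validation failed for argument at $.mo...
```

Emit:
carry_out(
  moves=[
    {"az": -7},
    {"az": -7},
    {"az": -7},
    {"az": -7},
    {"az": -7},
  ],
)

```text
validation failed for argument at $.mo...
```

Emit:
carry_out(
  moves=[
    {"az": -7},
    {"az": -7},
    {"az": -6.4},
    {"x": 0.008,"y": 0.038,"z": 0.009},
    {"x": 0.008,"y": 0.038,"z": 0.009},
  ],
)

```text
validation failed for argument at $.mo...
```

Emit:
carry_out(
  moves=[
    {"x": 0.008,"y": 0.038,"z": 0.009},
    {"x": 0.008,"y": 0.038,"z": 0.009},
    {"x": 0.008,"y": 0.038,"z": 0.009},
    {"x": 0.008,"y": 0.038,"z": 0.009},
    {"x": 0.008,"y": 0.038,"z": 0.009},
  ],
)

```text
validation failed for argument at $.mo...
```

Emit:
carry_out(
  moves=[
    {"x": 0.008,"y": 0.038,"z": 0.009,"gripper": 0.05},
    {"x": 0.008,"y": 0.038,"z": 0.009,"gripper": 0.05},
    {"gripper": 0.05},
    {"gripper": 0.05},
  ],
)

```text
validation failed for argument at $.mo...
```

```bash
python3 - <<'E'
from h import *
s=r.state();print(s["time"],s["tcp_pos"],np.degrees(s["eef_rot"]),s["joint_positions"].round(3),s["grip_width"])
I=r.get_image("wrist");cv2.imwrite("pics/w1.png",I)
g=(I.max(2).astype(int)-I.min(2)<45)
m=((I.min(2)>120)&g).astype(np.uint8)
for k in cv2.findContours(m,0,2)[0]:
    if cv2.contourArea(k)<300: continue
    x=cv2.minAreaRect(k);print(x)
T=r.get_image("top");cv2.imwrite("pics/top1.png",T)
E
```

```text
0.1 [ 0.15320213 -0.55365762  0.23072967] [-1.79905009e+02 -1.82665602e-02  1.54595337e+01] [-1.511  0.159  1.598 -0.     1.386 -0.21 ] 0.09174206604727637
((19.5, 365.0), (39.0, 68.0), 0.0)
((422.804931640625, 307.3663330078125), (25.005565643310547, 138.1400604248047), 85.76361083984375)
((249.59060668945312, 307.94281005859375), (214.43695068359375, 25.27572250366211), 2.950779438018799)
((583.6292724609375, 271.39324951171875), (86.07183074951172, 21.411956787109375), 32.0053825378418)
((23.5, 182.0), (112.0, 47.0), 90.0)
((488.0, 55.0), (110.0, 114.0), 90.0)
((262.0103454589844, 9.660616874694824), (9.93345832824707, 49.45134735107422), 59.74356460571289)
```

View pics/w1.png

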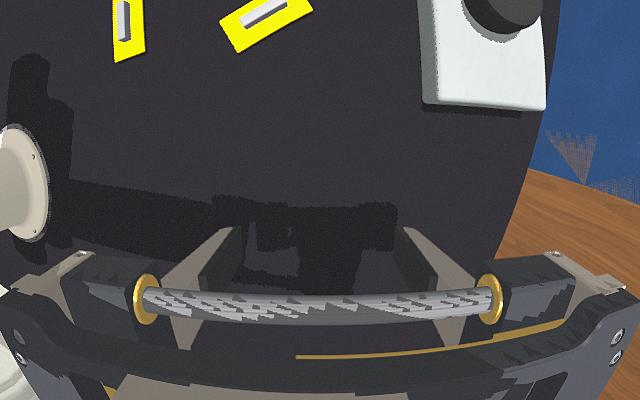

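The calls were refused, so each row probably needs every field. The picture shows the start pose: yellow decoys at (127,30) and (265,22), and the fingers at (200,290) and (440,290). I retry with full rows.

Emit:
carry_out(
  moves=[
    {"ax": 0,"ay": 0,"az": -7,"x": 0,"y": 0,"z": 0,"gripper": 0.09},
    {"ax": 0,"ay": 0,"az": -7,"x": 0,"y": 0,"z": 0,"gripper": 0.09},
    {"ax": 0,"ay": 0,"az": -7,"x": 0,"y": 0,"z": 0,"gripper": 0.09},
    {"ax": 0,"ay": 0,"az": -7,"x": 0,"y": 0,"z": 0,"gripper": 0.09},
    {"ax": 0,"ay": 0,"az": -7,"x": 0,"y": 0,"z": 0,"gripper": 0.09},
  ],
  grip_force=20,
)

```text
time: 0.62
tcp_pos: [0.1532, -0.554, 0.2313]
eef_rot: [-3.141, -0.0, 0.887]
ft_force: [0.0, -0.4, -0.4]
grip_width: 0.09
```

Emit:
carry_out(
  moves=[
    {"ax": 0,"ay": 0,"az": -7,"x": 0,"y": 0,"z": 0,"gripper": 0.09},
    {"ax": 0,"ay": 0,"az": -7,"x": 0,"y": 0,"z": 0,"gripper": 0.09},
    {"ax": 0,"ay": 0,"az": -7,"x": 0,"y": 0,"z": 0,"gripper": 0.09},
    {"ax": 0,"ay": 0,"az": -7,"x": 0,"y": 0,"z": 0,"gripper": 0.09},
    {"ax": 0,"ay": 0,"az": -7,"x": 0,"y": 0,"z": 0,"gripper": 0.09},
  ],
)

```text
time: 1.03
tcp_pos: [0.1532, -0.554, 0.2313]
eef_rot: [-3.141, -0.001, 1.498]
ft_force: [-0.6, -0.6, 0.2]
grip_width: 0.0901
```

Emit:
carry_out(
  moves=[
    {"ax": 0,"ay": 0,"az": -7,"x": 0,"y": 0,"z": 0,"gripper": 0.09},
    {"ax": 0,"ay": 0,"az": -7,"x": 0,"y": 0,"z": 0,"gripper": 0.09},
    {"ax": 0,"ay": 0,"az": -6.4,"x": 0,"y": 0,"z": 0,"gripper": 0.09},
    {"ax": 0,"ay": 0,"az": 0,"x": 0.008,"y": 0.038,"z": 0.009,"gripper": 0.09},
    {"ax": 0,"ay": 0,"az": 0,"x": 0.008,"y": 0.038,"z": 0.009,"gripper": 0.09},
  ],
)

```text
time: 1.45
tcp_pos: [0.2215, -0.5187, 0.2138]
eef_rot: [-3.141, 0.001, 1.844]
ft_force: [0.1, -0.1, -0.5]
grip_width: 0.0901
```

Emit:
carry_out(
  moves=[
    {"ax": 0,"ay": 0,"az": 0,"x": 0.008,"y": 0.038,"z": 0.009,"gripper": 0.09},
    {"ax": 0,"ay": 0,"az": 0,"x": 0.008,"y": 0.038,"z": 0.009,"gripper": 0.09},
    {"ax": 0,"ay": 0,"az": 0,"x": 0.008,"y": 0.038,"z": 0.009,"gripper": 0.09},
    {"ax": 0,"ay": 0,"az": 0,"x": 0.008,"y": 0.038,"z": 0.009,"gripper": 0.09},
    {"ax": 0,"ay": 0,"az": 0,"x": 0.008,"y": 0.038,"z": 0.009,"gripper": 0.09},
  ],
)

```text
time: 1.87
tcp_pos: [0.3953, -0.4264, 0.1681]
eef_rot: [-3.142, -0.0, 1.847]
ft_force: [-0.4, -1.0, 0.4]
grip_width: 0.09
```

Emit:
carry_out(
  moves=[
    {"ax": 0,"ay": 0,"az": 0,"x": 0.008,"y": 0.038,"z": 0.009,"gripper": 0.06},
    {"ax": 0,"ay": 0,"az": 0,"x": 0.008,"y": 0.038,"z": 0.009,"gripper": 0.06},
    {"ax": 0,"ay": 0,"az": 0,"x": 0,"y": 0,"z": 0,"gripper": 0.06},
    {"ax": 0,"ay": 0,"az": 0,"x": 0,"y": 0,"z": 0,"gripper": 0.06},
  ],
)

```text
time: 2.2
tcp_pos: [0.4636, -0.3897, 0.1495]
eef_rot: [-3.141, -0.002, 1.851]
ft_force: [0.1, -0.9, -0.3]
grip_width: 0.0655
```

```bash
python3 - <<'E'
from h import *
s=r.state();print(s["time"],s["tcp_pos"],np.degrees(s["eef_rot"]),s["joint_positions"].round(3),s["grip_width"])
I=r.get_image("wrist");cv2.imwrite("pics/w1.png",I)
g=(I.max(2).astype(int)-I.min(2)<45)
m=((I.min(2)>120)&g).astype(np.uint8)
for k in cv2.findContours(m,0,2)[0]:
    if cv2.contourArea(k)<300: continue
    x=cv2.minAreaRect(k);print(x)
p=np.array([.463,-.389,.01]);print(proj("wrist",p,s))
T=r.get_image("top");cv2.imwrite("pics/top1.png",T)
E
```

```text
2.2 [ 0.46358561 -0.38968591  0.14945129] [-1.79946824e+02 -1.04097160e-01  1.06064887e+02] [-0.898  0.31   1.586 -0.     1.248 -1.179] 0.06548961726280908
((617.5, 361.0), (76.0, 43.0), 90.0)
((527.0054931640625, 256.40374755859375), (30.23243522644043, 19.581619262695312), 34.2156982421875)
((318.5, 192.0), (104.0, 55.0), 90.0)
((608.5, 199.0), (61.0, 200.0), -0.0)
((484.0, 118.0), (58.0, 56.0), 90.0)
((582.5000610351562, 36.00000762939453), (38.013153076171875, 20.57182502746582), 63.43495178222656)
((428.38714599609375, 2.171285629272461), (16.5510311126709, 46.69530487060547), 65.85445404052734)
[317.63501498 193.27410205]
```

View pics/w1.png

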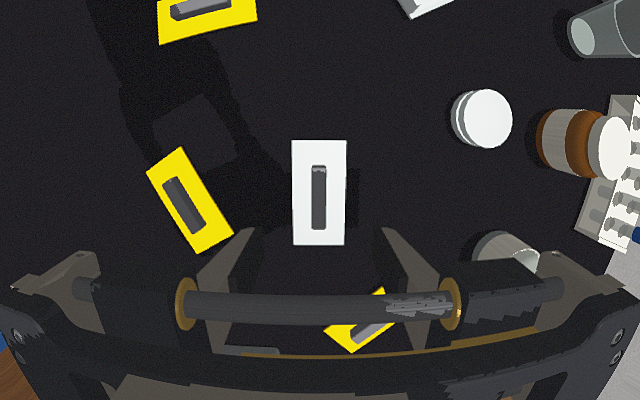

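(Picture 5.) The white lid is centred at (318,192), within about 1 mm of the prediction and aligned with the tool. I descend and grip the rib.

Emit:
carry_out(
  moves=[
    {"ax": 0,"ay": 0,"az": 0,"x": 0,"y": 0,"z": 0.03,"gripper": 0.05},
    {"ax": 0,"ay": 0,"az": 0,"x": 0,"y": 0,"z": 0.03,"gripper": 0.05},
    {"ax": 0,"ay": 0,"az": 0,"x": 0,"y": 0,"z": 0.03,"gripper": 0.05},
    {"ax": 0,"ay": 0,"az": 0,"x": 0,"y": 0,"z": 0.02,"gripper": 0.05},
    {"ax": 0,"ay": 0,"az": 0,"x": 0,"y": 0,"z": 0.01,"gripper": 0.05},
  ],
)

```text
time: 2.72
tcp_pos: [0.4599, -0.3911, 0.0277]
eef_rot: [-3.14, -0.004, 1.845]
ft_force: [-0.5, 1.0, 0.5]
grip_width: 0.0499
```

Emit:
carry_out(
  moves=[
    {"ax": 0,"ay": 0,"az": 0,"x": 0,"y": 0,"z": 0,"gripper": 0.005},
    {"ax": 0,"ay": 0,"az": 0,"x": 0,"y": 0,"z": 0,"gripper": 0.005},
    {"ax": 0,"ay": 0,"az": 0,"x": 0,"y": 0,"z": 0,"gripper": 0.005},
    {"ax": 0,"ay": 0,"az": 0,"x": 0,"y": 0,"z": 0,"gripper": 0.005},
    {"ax": 0,"ay": 0,"az": 0,"x": 0,"y": 0,"z": 0,"gripper": 0.005},
  ],
)

```text
time: 3.13
tcp_pos: [0.4632, -0.3924, 0.0322]
eef_rot: [3.141, 0.002, 1.848]
ft_force: [0.9, 0.2, -0.3]
grip_width: 0.0186
```

Emit:
carry_out(
  moves=[
    {"ax": 0,"ay": 0,"az": 0,"x": 0,"y": 0,"z": 0,"gripper": 0.005},
    {"ax": 0,"ay": 0,"az": 0,"x": 0,"y": 0,"z": 0,"gripper": 0.005},
    {"ax": 0,"ay": 0,"az": 0,"x": 0,"y": 0,"z": 0,"gripper": 0.005},
    {"ax": 0,"ay": 0,"az": 0,"x": 0,"y": 0,"z": 0,"gripper": 0.005},
  ],
)

```text
time: 3.47
tcp_pos: [0.4631, -0.3921, 0.0318]
eef_rot: [3.141, 0.002, 1.848]
ft_force: [-0.3, 0.3, 6.2]
grip_width: 0.0137
```

Emit:
carry_out(
  moves=[
    {"ax": 0,"ay": 0,"az": 0,"x": 0,"y": 0,"z": -0.02,"gripper": 0.005},
    {"ax": 0,"ay": 0,"az": 0,"x": 0,"y": 0,"z": -0.04,"gripper": 0.005},
    {"ax": 0,"ay": 0,"az": 0,"x": 0,"y": 0,"z": -0.04,"gripper": 0.005},
    {"ax": 0,"ay": 0,"az": 0,"x": 0,"y": 0,"z": -0.03,"gripper": 0.005},
    {"ax": 0,"ay": 0,"az": -6,"x": 0,"y": 0,"z": -0.01,"gripper": 0.005},
  ],
  grip_force=30,
)

```text
time: 3.88
tcp_pos: [0.4644, -0.3935, 0.1767]
eef_rot: [3.139, 0.009, 1.953]
ft_force: [1.2, 0.4, 0.5]
grip_width: 0.0139
```

Emit:
carry_out(
  moves=[
    {"ax": 0,"ay": 0,"az": -6,"x": 0,"y": 0,"z": 0,"gripper": 0.005},
    {"ax": 0,"ay": 0,"az": -6,"x": 0,"y": 0,"z": 0,"gripper": 0.005},
    {"ax": 0,"ay": 0,"az": -6,"x": 0,"y": 0,"z": 0,"gripper": 0.005},
    {"ax": 0,"ay": 0,"az": -6,"x": 0,"y": 0,"z": 0,"gripper": 0.005},
    {"ax": 0,"ay": 0,"az": 0,"x": 0.008,"y": 0.033,"z": 0,"gripper": 0.005},
  ],
)

```text
time: 4.3
tcp_pos: [0.4777, -0.3658, 0.1704]
eef_rot: [-3.139, 0.001, 2.371]
ft_force: [-0.0, -0.0, 0.1]
grip_width: 0.0138
```

Emit:
carry_out(
  moves=[
    {"ax": 0,"ay": 0,"az": 0,"x": 0.008,"y": 0.033,"z": 0,"gripper": 0.005},
    {"ax": 0,"ay": 0,"az": 0,"x": 0.008,"y": 0.033,"z": 0,"gripper": 0.005},
    {"ax": 0,"ay": 0,"az": 0,"x": 0.008,"y": 0.033,"z": 0,"gripper": 0.005},
    {"ax": 0,"ay": 0,"az": 0,"x": 0.008,"y": 0.033,"z": 0,"gripper": 0.005},
    {"ax": 0,"ay": 0,"az": 0,"x": 0.008,"y": 0.033,"z": 0,"gripper": 0.005},
  ],
)

```text
time: 4.72
tcp_pos: [0.5663, -0.2142, 0.1702]
eef_rot: [-3.142, -0.001, 2.371]
ft_force: [-0.2, -0.4, -0.5]
grip_width: 0.0139
```

Emit:
carry_out(
  moves=[
    {"ax": 0,"ay": 0,"az": 0,"x": 0,"y": 0,"z": 0,"gripper": 0.005},
    {"ax": 0,"ay": 0,"az": 0,"x": 0,"y": 0,"z": 0,"gripper": 0.005},
    {"ax": 0,"ay": 0,"az": 0,"x": 0,"y": 0,"z": 0,"gripper": 0.005},
    {"ax": 0,"ay": 0,"az": 0,"x": 0,"y": 0,"z": 0,"gripper": 0.005},
  ],
)

```text
time: 5.05
tcp_pos: [0.5654, -0.217, 0.1704]
eef_rot: [-3.141, -0.0, 2.37]
ft_force: [0.7, 0.5, -0.1]
grip_width: 0.0135
```

```bash
python3 - <<'E'
from h import *
s=r.state();print(s["time"],s["tcp_pos"],np.degrees(s["eef_rot"]),s["ft_force"],s["grip_width"])
I=r.get_image("wrist");cv2.imwrite("pics/w2.png",I)
import pickle;pickle.dump(s,open("w2.pkl","wb"))
m=((I.min(2)>120)&(I.max(2).astype(int)-I.min(2)<45)).astype(np.uint8)
for k in cv2.findContours(m,0,2)[0]:
    if cv2.contourArea(k)>300: print(cv2.minAreaRect(k))
print(proj("wrist",[.4787,-.1331,.032],s))
E
```

```text
5.05 [ 0.56535851 -0.21699434  0.17035062] [-1.79973433e+02 -2.00702638e-02  1.35782122e+02] [ 0.67580479  0.50441018 -0.06432885] 0.013529807181539896
((618.0, 361.0), (76.0, 42.0), 90.0)
((488.9906311035156, 327.71697998046875), (29.66988182067871, 64.97154998779297), 74.05460357666016)
((486.5, 216.5), (39.0, 33.0), 90.0)
((611.0, 244.0), (108.0, 56.0), 90.0)
((317.4999694824219, 195.99996948242188), (88.99998474121094, 95.99998474121094), -0.0)
((582.901611328125, 167.90731811523438), (73.079345703125, 32.5296745300293), 77.00537872314453)
((480.7000427246094, 59.100013732910156), (10.28591251373291, 46.0629997253418), 26.56505012512207)
((318.5963134765625, 73.04532623291016), (113.32501220703125, 60.83989715576172), 88.63607025146484)
[317.31197408  68.59567565]
```

View pics/w2.png

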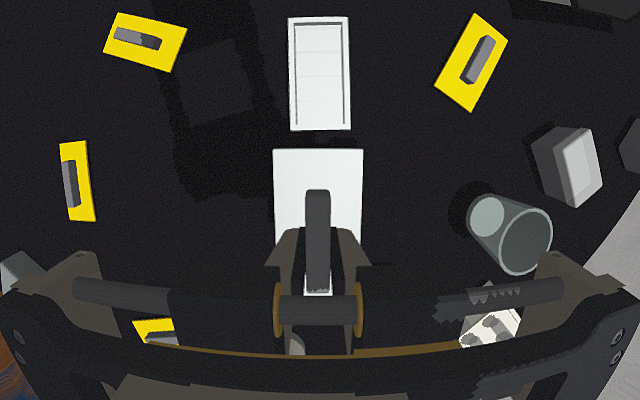

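(Picture 6.) The lid is held straight, with its front edge at row 148 and columns 273–363. The dish rim's corners are at about (288,17), (350,18), (352,129) and (289,130). Next I compute the world rectangles.

```bash
python3 - <<'E'
from h import *
import pickle;s=pickle.load(open("w2.pkl","rb"));I=cv2.imread("pics/w2.png")
m=((I.min(2)>100)&(I.max(2).astype(int)-I.min(2)<45)).astype(np.uint8)
Rt=Ro.from_euler("xyz",s["eef_rot"]).as_matrix()
k=[k for k in cv2.findContours(m,0,1)[0] if cv2.pointPolygonTest(k,(318,73),False)>0][0][:,0]
W=np.array([onz("wrist",p,.032,s)[:2] for p in k.astype(float)])
(c,wh,a)=cv2.minAreaRect((W*1000).astype(np.float32));print("dish",c,wh,a)
d=np.r_[np.array(c)/1000,0]-s["tcp_pos"];print("dish in tool",Rt.T@d)
z=s["tcp_pos"][2]-.0218
for p in [(273.5,150),(363,150),(274,225),(362,225),(318,148.5)]:
    print(p,(Rt.T@(onz("wrist",p,z,s)-s["tcp_pos"])).round(4))
E
```

```text
dish (481.3769226074219, -133.93585205078125) (57.187522888183594, 111.18192291259766) 46.90827178955078
dish in tool [0.1180534  0.00103863 0.17039152]
(273.5, 150) [ 0.0545 -0.0252  0.0218]
(363, 150) [0.0545 0.0261 0.0218]
(274, 225) [ 0.0092 -0.0263  0.0218]
(362, 225) [0.0092 0.027  0.0218]
(318, 148.5) [0.0551 0.0003 0.0218]
```

Emit:
carry_out(
  moves=[
    {"ax": 0,"ay": 0,"az": -1.1,"x": 0.029,"y": 0,"z": 0,"gripper": 0.005},
    {"ax": 0,"ay": 0,"az": 0,"x": 0.029,"y": 0,"z": 0,"gripper": 0.005},
    {"ax": 0,"ay": 0,"az": 0,"x": 0.029,"y": 0,"z": 0.03,"gripper": 0.005},
    {"ax": 0,"ay": 0,"az": 0,"x": 0.029,"y": 0.001,"z": 0.03,"gripper": 0.005},
    {"ax": 0,"ay": 0,"az": 0,"x": 0,"y": 0,"z": 0.03,"gripper": 0.005},
  ],
)

```text
time: 5.52
tcp_pos: [0.4778, -0.1328, 0.0785]
eef_rot: [-3.141, -0.005, 2.39]
ft_force: [-1.0, -0.2, -0.9]
grip_width: 0.0136
```

Emit:
carry_out(
  moves=[
    {"ax": 0,"ay": 0,"az": 0,"x": 0,"y": 0,"z": 0,"gripper": 0.005},
    {"ax": 0,"ay": 0,"az": 0,"x": 0,"y": 0,"z": 0,"gripper": 0.005},
    {"ax": 0,"ay": 0,"az": 0,"x": 0,"y": 0,"z": 0,"gripper": 0.005},
  ],
)

```text
time: 5.77
tcp_pos: [0.4841, -0.1376, 0.0828]
eef_rot: [3.141, 0.004, 2.389]
ft_force: [0.1, -0.2, 0.4]
grip_width: 0.0138
```

```bash
python3 - <<'E'
from h import *
s=r.state();print(s["time"],s["tcp_pos"],np.degrees(s["eef_rot"]),s["ft_force"],s["grip_width"])
c=np.array([.4814,-.1339,0]);Rt=Ro.from_euler("xyz",s["eef_rot"]).as_matrix();print(Rt.T@(c-s["tcp_pos"]))
I=r.get_image("wrist");S=r.get_image("side")
import pickle;pickle.dump(s,open("w3.pkl","wb"));cv2.imwrite("pics/w3.png",I)
o=np.zeros((600,800,3),np.uint8);rs=lambda i,s:cv2.resize(i,s,interpolation=cv2.INTER_CUBIC)
o[:300]=rs(I[130:250,160:480],(800,300));o[300:,:450]=rs(S[125:225,270:420],(450,300))
cv2.imwrite("pics/c3.png",o)
E
```

```text
5.7667 [ 0.48411496 -0.13758857  0.08284351] [179.95384791   0.21158209 136.88365158] [ 0.11411124 -0.24921488  0.40539624] 0.013815677172323237
[0.00480879 0.00077019 0.08282697]
```

View pics/c3.png

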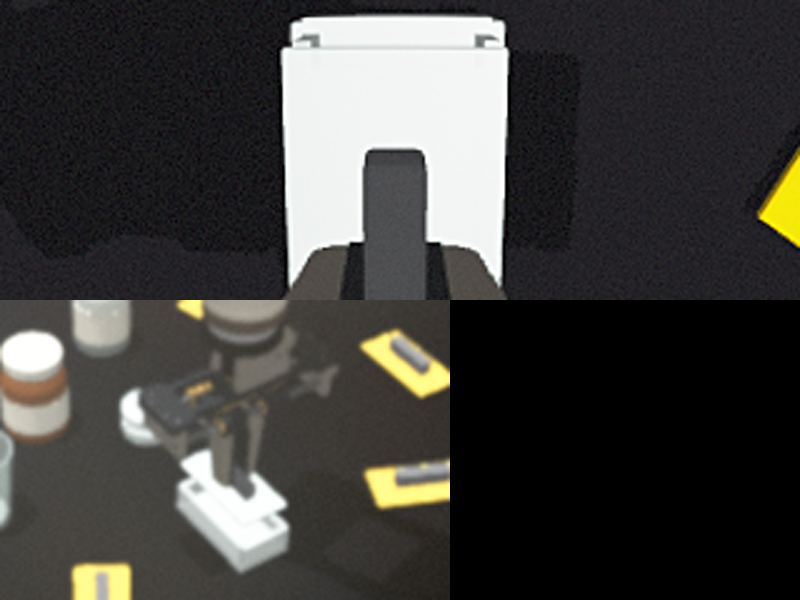

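(Picture 7.) The lid hovers above the dish. Its front edge is at wrist row ~149 and the dish's far rim edge at row ~138, with columns 276–362. I compute the last offset.

```bash
python3 - <<'E'
from h import *
import pickle;s=pickle.load(open("w3.pkl","rb"))
Rt=Ro.from_euler("xyz",s["eef_rot"]).as_matrix()
t=lambda p,z:(Rt.T@(onz("wrist",p,z,s)-s["tcp_pos"])).round(4)
zt=s["tcp_pos"][2]-.0218
for u in (281,394.5,508): print("lid",t((160+u/2.5,130+47/2.5),zt))
for u,v in ((290,22),(397.5,19),(505,22)): print("dish",t((160+u/2.5,130+v/2.5),.032))
print(r.state()["tcp_pos"])
E
```

```text
lid [ 0.0552 -0.0257  0.0216]
lid [0.055  0.0002 0.0216]
lid [0.0552 0.0262 0.0216]
dish [ 0.0592 -0.0275  0.0506]
dish [0.0598 0.001  0.0506]
dish [0.0592 0.0296 0.0506]
[ 0.48467322 -0.13765209  0.08336642]
```

Emit:
carry_out(
  moves=[
    {"ax": 0,"ay": 0,"az": 0,"x": 0.0027,"y": 0.0008,"z": 0,"gripper": 0.005},
    {"ax": 0,"ay": 0,"az": 0,"x": 0,"y": 0,"z": 0.006,"gripper": 0.005},
    {"ax": 0,"ay": 0,"az": 0,"x": 0,"y": 0,"z": 0.006,"gripper": 0.005},
    {"ax": 0,"ay": 0,"az": 0,"x": 0,"y": 0,"z": 0.004,"gripper": 0.005},
    {"ax": 0,"ay": 0,"az": 0,"x": 0,"y": 0,"z": 0,"gripper": 0.005},
  ],
)

```text
time: 6.28
tcp_pos: [0.48, -0.1328, 0.0633]
eef_rot: [-3.141, -0.002, 2.39]
ft_force: [0.6, 0.7, -0.8]
grip_width: 0.0139
```

Emit:
carry_out(
  moves=[
    {"ax": 0,"ay": 0,"az": 0,"x": 0,"y": 0,"z": 0,"gripper": 0.005},
    {"ax": 0,"ay": 0,"az": 0,"x": 0,"y": 0,"z": 0,"gripper": 0.005},
  ],
)

```text
time: 6.45
tcp_pos: [0.4809, -0.1333, 0.0646]
eef_rot: [-3.142, -0.0, 2.39]
ft_force: [0.4, 1.0, -0.7]
grip_width: 0.0136
```

```bash
python3 - <<'E'
from h import *
s=r.state();print(s["tcp_pos"],s["ft_force"])
c=np.array([.4814,-.1339,0]);Rt=Ro.from_euler("xyz",s["eef_rot"]).as_matrix();print(Rt.T@(c-s["tcp_pos"]))
E
```

```text
[ 0.48090154 -0.13327661  0.06460855] [ 0.3798441   0.96154065 -0.73402247]
[-0.00080188 -0.0001097   0.06460842]
```

Emit:
carry_out(
  moves=[
    {"ax": 0,"ay": 0,"az": 0,"x": -0.003,"y": 0,"z": -0.001,"gripper": 0.005},
    {"ax": 0,"ay": 0,"az": 0,"x": 0,"y": 0,"z": 0,"gripper": 0.005},
    {"ax": 0,"ay": 0,"az": 0,"x": 0,"y": 0,"z": 0,"gripper": 0.005},
    {"ax": 0,"ay": 0,"az": 0,"x": 0,"y": 0,"z": 0,"gripper": 0.005},
    {"ax": 0,"ay": 0,"az": 0,"x": 0,"y": 0,"z": 0,"gripper": 0.005},
  ],
)

```text
time: 6.87
tcp_pos: [0.4831, -0.1353, 0.0658]
eef_rot: [3.142, 0.0, 2.39]
ft_force: [-0.1, 0.6, -0.2]
grip_width: 0.014
```

```bash
python3 - <<'E'
from h import *
s=r.state();print(s["tcp_pos"],s["ft_force"])
c=np.array([.4814,-.1339,0]);Rt=Ro.from_euler("xyz",s["eef_rot"]).as_matrix();print(Rt.T@(c-s["tcp_pos"]))
E
```

```text
[ 0.48313323 -0.13534365  0.06576653] [-0.07737443  0.55423038 -0.22989706]
[ 0.00225652 -0.00012991  0.06576637]
```

Emit:
carry_out(
  moves=[
    {"ax": 0,"ay": 0,"az": 0,"x": 0,"y": 0,"z": 0.002,"gripper": 0.005},
    {"ax": 0,"ay": 0,"az": 0,"x": 0,"y": 0,"z": 0.002,"gripper": 0.005},
    {"ax": 0,"ay": 0,"az": 0,"x": 0,"y": 0,"z": 0,"gripper": 0.005},
    {"ax": 0,"ay": 0,"az": 0,"x": 0,"y": 0,"z": 0,"gripper": 0.005},
  ],
)

```text
time: 7.2
tcp_pos: [0.4829, -0.1352, 0.0614]
eef_rot: [-3.141, -0.001, 2.39]
ft_force: [0.5, -0.1, -0.8]
grip_width: 0.0136
```

Emit:
carry_out(
  moves=[
    {"ax": 0,"ay": 0,"az": 0,"x": 0,"y": 0,"z": 0.002,"gripper": 0.005},
    {"ax": 0,"ay": 0,"az": 0,"x": 0,"y": 0,"z": 0.001,"gripper": 0.005},
    {"ax": 0,"ay": 0,"az": 0,"x": 0,"y": 0,"z": 0,"gripper": 0.005},
    {"ax": 0,"ay": 0,"az": 0,"x": 0,"y": 0,"z": 0,"gripper": 0.005},
  ],
)

```text
time: 7.53
tcp_pos: [0.483, -0.1353, 0.0586]
eef_rot: [-3.142, -0.0, 2.39]
ft_force: [-0.6, 0.2, 0.1]
grip_width: 0.0135
```

The plug has entered freely. I keep going down to contact.

Emit:
carry_out(
  moves=[
    {"ax": 0,"ay": 0,"az": 0,"x": 0,"y": 0,"z": 0.001,"gripper": 0.005},
    {"ax": 0,"ay": 0,"az": 0,"x": 0,"y": 0,"z": 0.001,"gripper": 0.005},
    {"ax": 0,"ay": 0,"az": 0,"x": 0,"y": 0,"z": 0,"gripper": 0.005},
    {"ax": 0,"ay": 0,"az": 0,"x": 0,"y": 0,"z": 0,"gripper": 0.005},
  ],
)

```text
time: 7.87
tcp_pos: [0.4833, -0.1354, 0.0578]
eef_rot: [-3.141, -0.0, 2.391]
ft_force: [-4.3, 1.0, 7.5]
grip_width: 0.0136
```

Emit:
carry_out(
  moves=[
    {"ax": 0,"ay": 0,"az": 0,"x": 0,"y": 0,"z": 0.001,"gripper": 0.005},
    {"ax": 0,"ay": 0,"az": 0,"x": 0,"y": 0,"z": 0,"gripper": 0.005},
    {"ax": 0,"ay": 0,"az": 0,"x": 0,"y": 0,"z": 0,"gripper": 0.005},
  ],
)

```text
time: 8.12
tcp_pos: [0.4833, -0.1355, 0.0577]
eef_rot: [-3.141, -0.0, 2.391]
ft_force: [-7.8, 2.7, 16.7]
grip_width: 0.0133
```

The lid stopped at the predicted height (TCP 0.0577) with 17 N. I release, then go down around the dish.

Emit:
carry_out(
  moves=[
    {"ax": 0,"ay": 0,"az": 0,"x": 0,"y": 0,"z": -0.001,"gripper": 0.0915},
    {"ax": 0,"ay": 0,"az": 0,"x": 0,"y": 0,"z": 0,"gripper": 0.0915},
    {"ax": 0,"ay": 0,"az": 0,"x": 0,"y": 0,"z": -0.001,"gripper": 0.0915},
    {"ax": 0,"ay": 0,"az": 0,"x": 0,"y": 0,"z": -0.001,"gripper": 0.0915},
    {"ax": 0,"ay": 0,"az": 0,"x": 0,"y": 0,"z": 0,"gripper": 0.0915},
  ],
)

```text
time: 8.53
tcp_pos: [0.4831, -0.1353, 0.0587]
eef_rot: [3.142, 0.0, 2.39]
ft_force: [1.0, 0.4, -0.2]
grip_width: 0.0448
```

Emit:
carry_out(
  moves=[
    {"ax": 0,"ay": 0,"az": 0,"x": 0,"y": 0,"z": 0,"gripper": 0.0915},
    {"ax": 0,"ay": 0,"az": 0,"x": 0,"y": 0,"z": -0.03,"gripper": 0.0915},
    {"ax": 0,"ay": 0,"az": 0,"x": 0,"y": 0,"z": -0.03,"gripper": 0.0915},
    {"ax": 0,"ay": 0,"az": 0,"x": -0.04,"y": 0,"z": 0,"gripper": 0.0915},
    {"ax": 0,"ay": 0,"az": 0,"x": 0,"y": 0,"z": 0,"gripper": 0.0915},
  ],
)

```text
time: 8.95
tcp_pos: [0.5166, -0.1667, 0.1214]
eef_rot: [3.14, 0.009, 2.389]
ft_force: [0.2, 0.4, 0.3]
grip_width: 0.0781
```

```bash
python3 - <<'E'
from h import *
s=r.state();print(s["time"],s["tcp_pos"],np.degrees(s["eef_rot"]),s["ft_force"],s["grip_width"])
I=r.get_image("wrist");S=r.get_image("side");T=r.get_image("top")
import pickle;pickle.dump(s,open("w4.pkl","wb"));cv2.imwrite("pics/w4.png",I);cv2.imwrite("pics/side4.png",S);cv2.imwrite("pics/top4.png",T)
o=np.zeros((600,800,3),np.uint8);rs=lambda i,s:cv2.resize(i,s,interpolation=cv2.INTER_CUBIC)
o[:300]=rs(I[80:260,80:560],(800,300));o[300:,:450]=rs(S[145:245,270:420],(450,300))
o[300:,450:]=rs(T[140:260,150:290],(350,300))
cv2.imwrite("pics/c4.png",o)
E
```

```text
8.95 [ 0.51664842 -0.1666844   0.12139571] [179.9263427    0.51355867 136.89364289] [0.200743   0.36825953 0.25827691] 0.07814174904856369
```

View pics/c4.png

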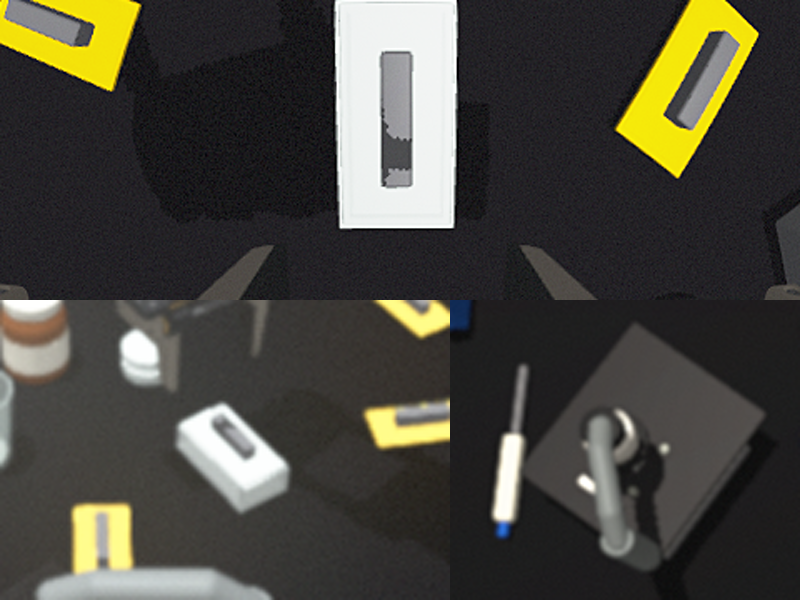

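(Picture 8.) The lid is seated evenly, with an even rim border in the wrist crop and no tilt in the side crop. In the top crop the pins show at top pixels ~(235.6,199.6) and (222.8,216), and the bar stop at ~(205,214). I measure the dish pose and the seat.

```bash
python3 - <<'E'
from h import *
import pickle;s=pickle.load(open("w4.pkl","rb"));I=cv2.imread("pics/w4.png");T=cv2.imread("pics/top4.png");S=cv2.imread("pics/side4.png");S0=cv2.imread("pics/side0.png")
m=((I.min(2)>100)&(I.max(2).astype(int)-I.min(2)<45)).astype(np.uint8)
Rt=Ro.from_euler("xyz",s["eef_rot"]).as_matrix()
k=[k for k in cv2.findContours(m,0,1)[0] if cv2.pointPolygonTest(k,(300,150),False)>0][0][:,0]
W=np.array([onz("wrist",p,.032,s)[:2] for p in k.astype(float)])
(c,wh,a)=cv2.minAreaRect((W*1000).astype(np.float32));print("dish",c,wh,a)
print("in tool",Rt.T@(np.r_[np.array(c)/1000,0]-s["tcp_pos"]))
def blobs(G,box,th):
    x0,y0,x1,y1=box;g=G[y0:y1,x0:x1].min(2);n,l,st,ce=cv2.connectedComponentsWithStats((g>th).astype(np.uint8))
    return [((ce[i]+[x0,y0]).round(1),st[i].tolist()) for i in range(1,n) if 3<=st[i,4]<400]
print("T",blobs(T,(195,185,245,225),105))
print("S",blobs(S0,(280,280,330,320),95))
for p in [(235.6,199.6),(222.8,216)]: print(p,onz("top",p,.115))
# stage centre and axis from dark-plate corners
for p in [(238-0,199)]: pass
E
```

```text
dish (481.6534729003906, -134.04942321777344) (57.43280792236328, 110.90972137451172) 47.148094177246094
in tool [ 0.04893677 -0.00024311  0.12096173]
T [(array([219.9, 193.6]), [21, 0, 8, 19, 80]), (array([209.8, 206.7]), [6, 2, 17, 38, 367]), (array([235.5, 198.9]), [39, 12, 4, 5, 15])]
S [(array([291.6, 290.8]), [4, 4, 16, 14, 181]), (array([312.4, 290.1]), [31, 7, 4, 7, 25]), (array([308.5, 305.8]), [16, 14, 26, 24, 261]), (array([327.6, 317.9]), [45, 36, 5, 4, 14])]
(235.6, 199.6) [0.54008453 0.23667351 0.115     ]
(222.8, 216) [0.48594782 0.27499046 0.115     ]
```

Emit:
carry_out(
  moves=[
    {"ax": 0,"ay": 0,"az": 0,"x": 0.021,"y": 0,"z": 0,"gripper": 0.0915},
    {"ax": 0,"ay": 0,"az": 0,"x": 0,"y": 0,"z": 0.02,"gripper": 0.0915},
    {"ax": 0,"ay": 0,"az": 0,"x": 0,"y": 0,"z": 0.02,"gripper": 0.0915},
    {"ax": 0,"ay": 0,"az": 0,"x": 0,"y": 0,"z": 0,"gripper": 0.0915},
    {"ax": 0,"ay": 0,"az": 0,"x": 0,"y": 0,"z": 0,"gripper": 0.0915},
  ],
)

```text
time: 9.52
tcp_pos: [0.4953, -0.147, 0.0773]
eef_rot: [-3.141, -0.004, 2.391]
ft_force: [1.0, 0.0, -0.7]
grip_width: 0.0918
```

```bash
cat >> h.py <<'E'
def st(c=None):
    s=r.state();Rt=Ro.from_euler("xyz",s["eef_rot"]).as_matrix()
    print(s["time"],s["tcp_pos"].round(4),np.degrees(s["eef_rot"]).round(2),s["ft_force"].round(1),s["grip_width"].round(4))
    if c is not None: print("in tool",(Rt.T@(np.array(c)-s["tcp_pos"])).round(4))
    return s
SEAT=np.array([.5321,.2827,.1]);AZ=np.radians(144.7)
def im(p):  # imager-axes coords relative to seat
    d=np.array(p)-SEAT;c,s_=np.cos(AZ),np.sin(AZ);return np.array([d[0]*c+d[1]*s_,-d[0]*s_+d[1]*c,d[2]])
E
python3 -c "
from h import *
st([.4816,-.1340,.021])"
```

```text
Traceback (most recent call last):
  File "h.py", line 26, in st
    print(s["time"],s["tcp_pos"].round(4),np.degrees(s["eef_rot"]).round(2),s["ft_force"].round(1),s["grip_width"].round(4))
                                                                                                   ^^^^^^^^^^^^^^^^^^^^^
AttributeError: 'float' object has no attribute 'round'
```

Emit:
carry_out(
  moves=[
    {"ax": 0,"ay": 0,"az": 0,"x": -0.006,"y": 0,"z": 0.015,"gripper": 0.0915},
    {"ax": 0,"ay": 0,"az": 0,"x": 0,"y": 0,"z": 0.02,"gripper": 0.0915},
    {"ax": 0,"ay": 0,"az": 0,"x": 0,"y": 0,"z": 0.013,"gripper": 0.0915},
    {"ax": 0,"ay": 0,"az": 0,"x": 0,"y": 0,"z": 0.005,"gripper": 0.0915},
    {"ax": 0,"ay": 0,"az": 0,"x": 0,"y": 0,"z": 0,"gripper": 0.0915},
  ],
)

```text
time: 9.93
tcp_pos: [0.5009, -0.1521, 0.0253]
eef_rot: [-3.141, -0.002, 2.39]
ft_force: [-0.3, -0.1, 0.2]
grip_width: 0.091
```

```bash
sed -i 's/s\["grip_width"\].round(4)/round(s["grip_width"],4)/' h.py
python3 -c "
from h import *
st([.4816,-.1340,.021])"
```

```text
9.9333 [ 0.5009 -0.1521  0.0253] [-1.7998e+02 -9.0000e-02  1.3696e+02] [-0.3 -0.1  0.2] 0.091
in tool [0.0264 0.     0.0044]
```

Emit:
carry_out(
  moves=[
    {"ax": 0,"ay": 0,"az": 0,"x": 0,"y": 0,"z": 0.003,"gripper": 0.07},
    {"ax": 0,"ay": 0,"az": 0,"x": 0,"y": 0,"z": 0,"gripper": 0.06},
    {"ax": 0,"ay": 0,"az": 0,"x": 0,"y": 0,"z": 0,"gripper": 0.04},
    {"ax": 0,"ay": 0,"az": 0,"x": 0,"y": 0,"z": 0,"gripper": 0.04},
    {"ax": 0,"ay": 0,"az": 0,"x": 0,"y": 0,"z": 0,"gripper": 0.04},
  ],
  grip_force=40,
)

```text
time: 10.35
tcp_pos: [0.5018, -0.1526, 0.0233]
eef_rot: [3.141, 0.001, 2.39]
ft_force: [-0.3, 0.5, -1.0]
grip_width: 0.0602
```

Emit:
carry_out(
  moves=[
    {"ax": 0,"ay": 0,"az": 0,"x": 0,"y": 0,"z": 0,"gripper": 0.04},
    {"ax": 0,"ay": 0,"az": 0,"x": 0,"y": 0,"z": 0,"gripper": 0.04},
    {"ax": 0,"ay": 0,"az": 0,"x": 0,"y": 0,"z": 0,"gripper": 0.04},
  ],
)

```text
time: 10.6
tcp_pos: [0.5017, -0.1526, 0.0232]
eef_rot: [3.141, 0.001, 2.39]
ft_force: [-0.3, -0.6, 3.4]
grip_width: 0.0558
```

```bash
python3 -c "
from h import *
st([.4816,-.1340,.021])"
```

```text
10.6 [ 0.5017 -0.1526  0.0232] [1.7999e+02 3.0000e-02 1.3696e+02] [-0.3 -0.6  3.4] 0.0558
in tool [ 0.0273 -0.0001  0.0021]
```

Emit:
carry_out(
  moves=[
    {"ax": 0,"ay": 0,"az": 0,"x": 0,"y": 0,"z": -0.01,"gripper": 0.04},
    {"ax": 0,"ay": 0,"az": 0,"x": 0,"y": 0,"z": -0.02,"gripper": 0.04},
    {"ax": 0,"ay": 0,"az": 0,"x": 0,"y": 0,"z": -0.03,"gripper": 0.04},
    {"ax": 0,"ay": 0,"az": 0,"x": 0,"y": 0,"z": -0.03,"gripper": 0.04},
    {"ax": 0,"ay": 0,"az": 0,"x": 0,"y": 0,"z": -0.03,"gripper": 0.04},
  ],
)

```text
time: 11.02
tcp_pos: [0.5005, -0.1519, 0.1437]
eef_rot: [-3.141, -0.002, 2.39]
ft_force: [-0.4, -0.3, -2.0]
grip_width: 0.0558
```

Emit:
carry_out(
  moves=[
    {"ax": 0,"ay": 0,"az": 0,"x": 0,"y": 0,"z": -0.02,"gripper": 0.04},
    {"ax": 0,"ay": 0,"az": -2.5,"x": 0,"y": 0,"z": -0.01,"gripper": 0.04},
    {"ax": 0,"ay": 0,"az": -3,"x": 0,"y": 0,"z": 0,"gripper": 0.04},
    {"ax": 0,"ay": 0,"az": -2.2,"x": 0,"y": 0,"z": 0,"gripper": 0.04},
    {"ax": 0,"ay": 0,"az": 0,"x": 0,"y": 0,"z": 0,"gripper": 0.04},
  ],
)

```text
time: 11.43
tcp_pos: [0.501, -0.1522, 0.1729]
eef_rot: [-3.142, -0.0, 2.526]
ft_force: [0.4, 0.7, -3.5]
grip_width: 0.0554
```

```bash
python3 -c "
from h import *
s=st([.5321,.2827,.1]);print(im(s['tcp_pos']))"
```

```text
11.4333 [ 0.501  -0.1522  0.1729] [-1.8000e+02 -2.0000e-02  1.4471e+02] [ 0.4  0.7 -3.5] 0.0554
in tool [0.2258 0.3729 0.0729]
[-0.22591881  0.37286965  0.07285001]
```

Emit:
carry_out(
  moves=[
    {"ax": 0,"ay": 0,"az": 0,"x": 0.003,"y": 0.016,"z": 0,"gripper": 0.04},
    {"ax": 0,"ay": 0,"az": 0,"x": 0.005,"y": 0.028,"z": 0,"gripper": 0.04},
    {"ax": 0,"ay": 0,"az": 0,"x": 0.005,"y": 0.032,"z": 0,"gripper": 0.04},
    {"ax": 0,"ay": 0,"az": 0,"x": 0.005,"y": 0.032,"z": 0,"gripper": 0.04},
    {"ax": 0,"ay": 0,"az": 0,"x": 0.005,"y": 0.032,"z": 0,"gripper": 0.04},
  ],
)

```text
time: 11.85
tcp_pos: [0.5635, -0.0235, 0.1723]
eef_rot: [-3.141, -0.001, 2.523]
ft_force: [0.0, -0.8, -2.8]
grip_width: 0.0562
```

Emit:
carry_out(
  moves=[
    {"ax": 0,"ay": 0,"az": 0,"x": 0.005,"y": 0.032,"z": 0,"gripper": 0.04},
    {"ax": 0,"ay": 0,"az": 0,"x": 0.005,"y": 0.032,"z": 0,"gripper": 0.04},
    {"ax": 0,"ay": 0,"az": 0,"x": 0.005,"y": 0.032,"z": 0,"gripper": 0.04},
    {"ax": 0,"ay": 0,"az": 0,"x": 0.005,"y": 0.032,"z": 0,"gripper": 0.04},
    {"ax": 0,"ay": 0,"az": 0,"x": 0.005,"y": 0.032,"z": 0,"gripper": 0.04},
  ],
)

```text
time: 12.27
tcp_pos: [0.6356, 0.1217, 0.1721]
eef_rot: [-3.141, -0.001, 2.524]
ft_force: [0.6, -0.2, -3.2]
grip_width: 0.0558
```

Emit:
carry_out(
  moves=[
    {"ax": 0,"ay": 0,"az": 0,"x": 0.005,"y": 0.032,"z": 0,"gripper": 0.04},
    {"ax": 0,"ay": 0,"az": 0,"x": 0.005,"y": 0.028,"z": 0,"gripper": 0.04},
    {"ax": 0,"ay": 0,"az": 0,"x": 0.003,"y": 0.016,"z": 0,"gripper": 0.04},
    {"ax": 0,"ay": 0,"az": 0,"x": 0,"y": 0,"z": 0,"gripper": 0.04},
    {"ax": 0,"ay": 0,"az": 0,"x": 0,"y": 0,"z": 0,"gripper": 0.04},
  ],
)

```text
time: 12.68
tcp_pos: [0.6685, 0.1901, 0.1717]
eef_rot: [-3.14, -0.001, 2.525]
ft_force: [-0.9, -0.6, -1.7]
grip_width: 0.0556
```

```bash
python3 - <<'E'
from h import *
import pickle
s=st(SEAT);print(im(s['tcp_pos']),s["joint_positions"].round(2))
I=r.get_image("wrist");pickle.dump(s,open("w5.pkl","wb"));cv2.imwrite("pics/w5.png",I)
X=np.array([np.cos(AZ),np.sin(AZ),0]);Y=np.array([-X[1],X[0],0])
for n,a,b,z in [("P1",-34,33,16),("P2",34,33,16),("stopL",55,-32,14),("stopR",55,32,14)]: print(n,proj("wrist",SEAT+(X*a+Y*b+np.array([0,0,z]))/1000,s))
cv2.imwrite("pics/w5.png",cv2.resize(I,(800,500)))
cv2.imwrite("pics/w5raw.png",I)
E
```

```text
12.6833 [0.6685 0.1901 0.1717] [-1.7991e+02 -6.0000e-02  1.4470e+02] [-0.9 -0.6 -1.7] 0.0556
in tool [ 0.1648 -0.0031  0.0719]
[-0.16485452 -0.00325398  0.07174881] [ 0.1   0.51  1.28 -0.    1.36 -0.85]
P1 [264.1334899   36.38395878]
P2 [267.0084802  -46.52561484]
stopL [356.35359252 -67.56715215]
stopR [269.96072287 -66.85646124]
```

View pics/w5.png

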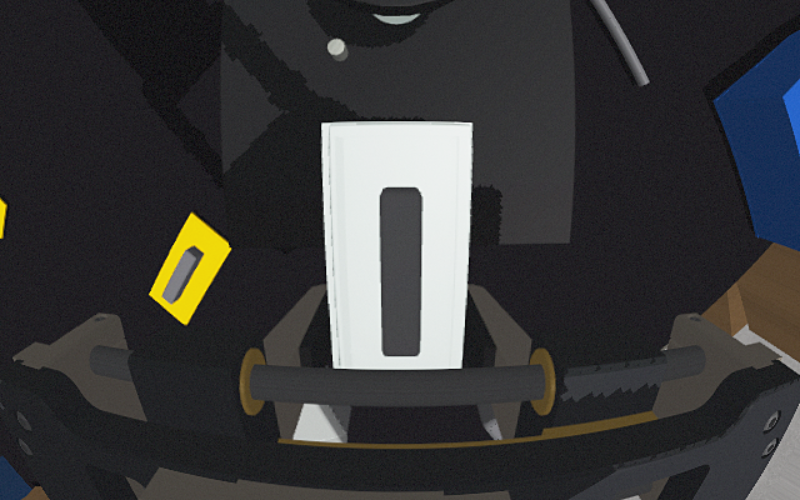

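(Picture 9.) The dish is held straight. Pin 1 shows at raw (268.8,36.8), against a prediction of (264,36). The stage edges are at view columns ~221 and ~573. I refine the seat from these.

```bash
python3 - <<'E'
from h import *
import pickle;s=pickle.load(open("w5.pkl","rb"));I=cv2.imread("pics/w5raw.png")
print("P1 meas",im(onz("wrist",(268.8,36.8),.116,s)).round(4),"expect -.034 .033")
g=cv2.GaussianBlur(I,(3,9),0).min(2).astype(int)
for v in (20,50,80,110,150,165,180):
    row=g[v]; d=row[2:]-row[:-2]
    l=165+np.argmax(d[165:190]); rr=440+np.argmin(d[440:475])
    print(v,l+1,d[l],rr+1,d[rr],im(onz("wrist",(l+1,v),.1,s)).round(4)[:2],im(onz("wrist",(rr+1,v),.1,s)).round(4)[:2])
c=g[:,400:440].mean(1);d=c[2:]-c[:-2];v=170+np.argmin(d[170:215]);print(v+1,d[v],im(onz("wrist",(420,v+1),.1,s)).round(4))
for p in [(258,130),(377,130),(266,285),(370,285)]:
    print(p,(np.array(im(onz("wrist",p,s["tcp_pos"][2]+.013,s)))-im(s["tcp_pos"])).round(4))
E
```

```text
P1 meas [-0.0345  0.0298  0.016 ] expect -.034 .033
20 177 8 457 -19 [-0.0073  0.107 ] [-0.0076 -0.1123]
50 176 14 459 -19 [-0.0329  0.1066] [-0.033  -0.1128]
80 176 11 460 -20 [-0.0574  0.1061] [-0.0574 -0.1132]
110 177 13 460 -19 [-0.0812  0.1055] [-0.0811 -0.1135]
150 180 2 458 -23 [-0.1128  0.1043] [-0.1126 -0.1132]
165 166 2 458 -20 [-0.1242  0.1181] [-0.1245 -0.1141]
180 167 8 456 -23 [-0.1365  0.1184] [-0.1366 -0.1135]
195 -11.975000000000001 [-0.149  -0.0832  0.    ]
(258, 130) [0.0672 0.0271 0.013 ]
(377, 130) [ 0.0672 -0.0275  0.013 ]
(266, 285) [-0.0125  0.027   0.013 ]
(370, 285) [-0.0124 -0.028   0.013 ]
```

```bash
sed -i 's/^SEAT=.*/SEAT=np.array([.5334,.2850,.1]);AZ=np.radians(145.7)/' h.py; echo ok
```

```text
ok
```

Emit:
carry_out(
  moves=[
    {"ax": 0,"ay": 0,"az": -1,"x": 0,"y": 0.002,"z": 0,"gripper": 0.04},
    {"ax": 0,"ay": 0,"az": 0,"x": 0.016,"y": 0.002,"z": 0,"gripper": 0.04},
    {"ax": 0,"ay": 0,"az": 0,"x": 0.018,"y": 0,"z": 0.01,"gripper": 0.04},
    {"ax": 0,"ay": 0,"az": 0,"x": 0.014,"y": 0,"z": 0.01,"gripper": 0.04},
    {"ax": 0,"ay": 0,"az": 0,"x": 0,"y": 0,"z": 0.01,"gripper": 0.04},
  ],
)

```text
time: 13.15
tcp_pos: [0.6298, 0.2206, 0.1424]
eef_rot: [-3.141, -0.002, 2.543]
ft_force: [1.4, -0.3, -2.6]
grip_width: 0.0558
```

Emit:
carry_out(
  moves=[
    {"ax": 0,"ay": 0,"az": 0,"x": 0,"y": 0,"z": 0,"gripper": 0.04},
    {"ax": 0,"ay": 0,"az": 0,"x": 0,"y": 0,"z": 0,"gripper": 0.04},
    {"ax": 0,"ay": 0,"az": 0,"x": 0,"y": 0,"z": 0,"gripper": 0.04},
    {"ax": 0,"ay": 0,"az": 0,"x": 0,"y": 0,"z": 0,"gripper": 0.04},
  ],
)

```text
time: 13.48
tcp_pos: [0.633, 0.2192, 0.1437]
eef_rot: [3.14, 0.001, 2.541]
ft_force: [-0.0, 0.1, -2.3]
grip_width: 0.056
```

```bash
python3 -c "
from h import *
s=st();print(im(s['tcp_pos']))"
```

```text
13.4833 [0.633  0.2192 0.1437] [1.7993e+02 8.0000e-02 1.4560e+02] [-0.   0.1 -2.3] 0.056
[-0.11932775 -0.00179796  0.04368116]
```

Emit:
carry_out(
  moves=[
    {"ax": 0,"ay": 0,"az": 0,"x": 0.004,"y": 0,"z": 0.006,"gripper": 0.04},
    {"ax": 0,"ay": 0,"az": 0,"x": 0,"y": 0,"z": 0.006,"gripper": 0.04},
    {"ax": 0,"ay": 0,"az": 0,"x": 0,"y": 0,"z": 0.005,"gripper": 0.04},
    {"ax": 0,"ay": 0,"az": 0,"x": 0,"y": 0,"z": 0,"gripper": 0.04},
    {"ax": 0,"ay": 0,"az": 0,"x": 0,"y": 0,"z": 0,"gripper": 0.04},
  ],
)

```text
time: 13.9
tcp_pos: [0.6279, 0.2221, 0.1248]
eef_rot: [-3.14, -0.001, 2.542]
ft_force: [1.0, -0.5, -2.1]
grip_width: 0.0556
```

Emit:
carry_out(
  moves=[
    {"ax": 0,"ay": 0,"az": 0,"x": 0,"y": 0,"z": 0.0015,"gripper": 0.04},
    {"ax": 0,"ay": 0,"az": 0,"x": 0,"y": 0,"z": 0.0015,"gripper": 0.04},
    {"ax": 0,"ay": 0,"az": 0,"x": 0,"y": 0,"z": 0.001,"gripper": 0.04},
    {"ax": 0,"ay": 0,"az": 0,"x": 0,"y": 0,"z": 0,"gripper": 0.04},
    {"ax": 0,"ay": 0,"az": 0,"x": 0,"y": 0,"z": 0,"gripper": 0.04},
  ],
)

```text
time: 14.32
tcp_pos: [0.629, 0.2223, 0.1232]
eef_rot: [3.141, 0.001, 2.542]
ft_force: [-3.0, 0.5, 5.3]
grip_width: 0.0556
```

```bash
python3 -c "
from h import *
s=st();print(im(s['tcp_pos']))"
```

```text
14.3167 [0.629  0.2223 0.1232] [1.7996e+02 6.0000e-02 1.4566e+02] [-3.   0.5  5.3] 0.0556
[-0.11429819 -0.00202944  0.02318319]
```

The dish is down on the stage. I release, rise, back off behind it, close the fingers and tilt.

Emit:
carry_out(
  moves=[
    {"ax": 0,"ay": 0,"az": 0,"x": 0,"y": 0,"z": 0,"gripper": 0.085},
    {"ax": 0,"ay": 0,"az": 0,"x": 0,"y": 0,"z": 0,"gripper": 0.085},
    {"ax": 0,"ay": 0,"az": 0,"x": 0,"y": 0,"z": 0,"gripper": 0.085},
    {"ax": 0,"ay": 0,"az": 0,"x": 0,"y": 0,"z": 0,"gripper": 0.085},
    {"ax": 0,"ay": 0,"az": 0,"x": 0,"y": 0,"z": -0.01,"gripper": 0.085},
  ],
)

```text
time: 14.73
tcp_pos: [0.6269, 0.2219, 0.1294]
eef_rot: [-3.139, -0.003, 2.542]
ft_force: [-0.3, -0.6, -0.9]
grip_width: 0.0846
```

Emit:
carry_out(
  moves=[
    {"ax": 0,"ay": 0,"az": 0,"x": 0,"y": 0,"z": -0.02,"gripper": 0.085},
    {"ax": 0,"ay": 0,"az": 0,"x": 0,"y": 0,"z": -0.025,"gripper": 0.085},
    {"ax": 0,"ay": 0,"az": 0,"x": 0,"y": 0,"z": -0.025,"gripper": 0.085},
    {"ax": 0,"ay": 0,"az": 0,"x": -0.02,"y": 0,"z": 0,"gripper": 0.05},
    {"ax": 0,"ay": 0,"az": 0,"x": -0.03,"y": 0,"z": 0,"gripper": 0},
  ],
)

```text
time: 15.15
tcp_pos: [0.6705, 0.1959, 0.206]
eef_rot: [3.138, 0.003, 2.545]
ft_force: [-0.1, -0.5, -0.9]
grip_width: 0.0736
```

Emit:
carry_out(
  moves=[
    {"ax": 0,"ay": 0,"az": 0,"x": -0.03,"y": 0,"z": 0,"gripper": 0},
    {"ax": 0,"ay": 0,"az": 0,"x": -0.015,"y": 0,"z": 0,"gripper": 0},
    {"ax": 0,"ay": 5,"az": 0,"x": 0,"y": 0,"z": 0,"gripper": 0},
    {"ax": 0,"ay": 5,"az": 0,"x": 0,"y": 0,"z": 0,"gripper": 0},
    {"ax": 0,"ay": 5,"az": 0,"x": 0,"y": 0,"z": 0,"gripper": 0},
  ],
)

```text
time: 15.57
tcp_pos: [0.7073, 0.1686, 0.2034]
eef_rot: [3.14, -0.264, 2.543]
ft_force: [-0.3, -0.2, -0.3]
grip_width: 0.0404
```

Emit:
carry_out(
  moves=[
    {"ax": 0,"ay": 5,"az": 0,"x": 0,"y": 0,"z": 0,"gripper": 0},
    {"ax": 0,"ay": 5,"az": 0,"x": 0,"y": 0,"z": 0,"gripper": 0},
    {"ax": 0,"ay": 5,"az": 0,"x": 0,"y": 0,"z": 0,"gripper": 0},
    {"ax": 0,"ay": 0,"az": 0,"x": 0,"y": 0,"z": 0,"gripper": 0},
    {"ax": 0,"ay": 0,"az": 0,"x": 0,"y": 0,"z": 0,"gripper": 0},
  ],
)

```text
time: 15.98
tcp_pos: [0.7072, 0.1678, 0.1997]
eef_rot: [-3.14, -0.524, 2.54]
ft_force: [0.1, 0.8, 0.9]
grip_width: 0.007
```

```bash
cat >> h.py <<'E'
def pl(x,y,z,s):  # shift in tool axes to bring TCP to imager coords x,y,z
    c,n=np.cos(AZ),np.sin(AZ);W=SEAT+np.array([x*c-y*n,x*n+y*c,z])
    return (Ro.from_euler("xyz",s["eef_rot"]).as_matrix().T@(W-s["tcp_pos"])).round(4)
E
python3 - <<'E'
from h import *
import pickle
s=st();print(im(s['tcp_pos']),s["joint_positions"].round(2));print("to start",pl(-.18,0,.026,s))
I=r.get_image("wrist");T=r.get_image("top");S=r.get_image("side")
pickle.dump(s,open("w6.pkl","wb"));cv2.imwrite("pics/w6.png",I);cv2.imwrite("pics/top6.png",T);cv2.imwrite("pics/side6.png",S)
m=((I.min(2)>100)&(I.max(2).astype(int)-I.min(2)<45)).astype(np.uint8)
for k in cv2.findContours(m,0,1)[0]:
    if cv2.contourArea(k)>1500: print(cv2.boundingRect(k),cv2.approxPolyDP(k,6,True)[:,0].tolist()[:8])
E
```

```text
15.9833 [0.7072 0.1678 0.1997] [-179.91  -30.    145.55] [0.1 0.8 0.9] 0.007
[-0.20959305 -0.00111518  0.09971167] [-0.05  0.94  0.66  0.29  1.98 -0.96]
to start [-0.0112 -0.0011  0.0786]
(455, 279, 107, 38) [[561, 285], [557, 279], [456, 292], [455, 316], [526, 305]]
(278, 55, 76, 136) [[312, 55], [278, 83], [281, 93], [287, 90], [288, 190], [349, 190], [347, 71]]
(432, 0, 208, 97) [[432, 0], [483, 48], [543, 29], [586, 78], [610, 57], [639, 96], [639, 0], [606, 0]]
(0, 0, 125, 71) [[0, 53], [35, 19], [51, 40], [47, 65], [67, 67], [102, 42], [124, 4], [0, 0]]
```

Emit:
carry_out(
  moves=[
    {"ax": 0,"ay": 0,"az": 0,"x": -0.005,"y": -0.001,"z": 0.025,"gripper": 0},
    {"ax": 0,"ay": 0,"az": 0,"x": -0.006,"y": 0,"z": 0.025,"gripper": 0},
    {"ax": 0,"ay": 0,"az": 0,"x": 0,"y": 0,"z": 0.02,"gripper": 0},
    {"ax": 0,"ay": 0,"az": 0,"x": 0,"y": 0,"z": 0.0085,"gripper": 0},
    {"ax": 0,"ay": 0,"az": 0,"x": 0,"y": 0,"z": 0,"gripper": 0},
  ],
)

```text
time: 16.55
tcp_pos: [0.68, 0.186, 0.1277]
eef_rot: [-3.14, -0.525, 2.543]
ft_force: [-0.2, 0.6, 0.1]
grip_width: 0.0004
```

```bash
python3 - <<'E'
from h import *
import pickle
s=st();print(im(s['tcp_pos']));print("to contact-5mm",pl(-.164,-.001,.026,s),"end",pl(-.072,-.001,.026,s))
w=pickle.load(open("w6.pkl","rb"))
for p in [(288,190),(349,190)]: print(im(onz("wrist",p,.132,w)).round(4))
I=cv2.imread("pics/w6.png");g=I.min(2).astype(int)
for v in (180,170,160,150,140,130,120,110,100):
    d=g[v][2:]-g[v][:-2]; l=275+np.argmax(d[275:305])+1; q=330+np.argmin(d[330:360])+1
    print(v,l,q,im(onz("wrist",(l,v),.132,w)).round(4)[:2],im(onz("wrist",(q,v),.132,w)).round(4)[:2])
E
```

```text
16.55 [0.68   0.186  0.1277] [-179.91  -30.09  145.72] [-0.2  0.6  0.1] 0.0004
[-0.17687428 -0.00077334  0.02773851]
to contact-5mm [0.0103 0.0002 0.008 ] end [0.0899 0.0004 0.0541]
[-0.1514  0.0225  0.032 ]
[-0.1515 -0.0265  0.032 ]
180 284 353 [-0.1429  0.0259] [-0.143 -0.03 ]
170 284 353 [-0.1342  0.0262] [-0.1343 -0.0304]
160 284 353 [-0.1253  0.0265] [-0.1254 -0.0307]
150 285 352 [-0.1162  0.026 ] [-0.1163 -0.0303]
140 285 352 [-0.1067  0.0264] [-0.1069 -0.0307]
130 285 351 [-0.097   0.0268] [-0.0972 -0.0303]
120 286 350 [-0.087   0.0263] [-0.0871 -0.0298]
110 287 350 [-0.0765  0.0259] [-0.0767 -0.0303]
100 287 349 [-0.0656  0.0263] [-0.0658 -0.03  ]
```

Emit:
carry_out(
  moves=[
    {"ax": 0,"ay": 0,"az": 0,"x": 0.0052,"y": 0,"z": 0.004,"gripper": 0},
    {"ax": 0,"ay": 0,"az": 0,"x": 0.0052,"y": 0,"z": 0.004,"gripper": 0},
    {"ax": 0,"ay": 0,"az": 0,"x": 0.007,"y": 0,"z": 0.004,"gripper": 0},
    {"ax": 0,"ay": 0,"az": 0,"x": 0.007,"y": 0,"z": 0.004,"gripper": 0},
    {"ax": 0,"ay": 0,"az": 0,"x": 0.007,"y": 0,"z": 0.004,"gripper": 0},
  ],
)

```text
time: 16.97
tcp_pos: [0.652, 0.2056, 0.1285]
eef_rot: [3.139, -0.52, 2.543]
ft_force: [1.0, -0.4, -1.3]
grip_width: 0.0004
```

Emit:
carry_out(
  moves=[
    {"ax": 0,"ay": 0,"az": 0,"x": 0.007,"y": 0,"z": 0.004,"gripper": 0},
    {"ax": 0,"ay": 0,"az": 0,"x": 0.007,"y": 0,"z": 0.004,"gripper": 0},
    {"ax": 0,"ay": 0,"az": 0,"x": 0.007,"y": 0,"z": 0.004,"gripper": 0},
    {"ax": 0,"ay": 0,"az": 0,"x": 0.007,"y": 0,"z": 0.004,"gripper": 0},
    {"ax": 0,"ay": 0,"az": 0,"x": 0.007,"y": 0,"z": 0.004,"gripper": 0},
  ],
)

```text
time: 17.38
tcp_pos: [0.6182, 0.2285, 0.1281]
eef_rot: [3.14, -0.521, 2.543]
ft_force: [2.2, -0.8, 2.3]
grip_width: 0.0001
```

```bash
python3 - <<'E'
from h import *
import pickle
s=st();print(im(s['tcp_pos']));print("end",pl(-.072,-.001,.026,s))
I=r.get_image("wrist");T=r.get_image("top");S=r.get_image("side")
pickle.dump(s,open("w7.pkl","wb"));cv2.imwrite("pics/w7.png",I)
o=np.zeros((600,800,3),np.uint8);rs=lambda i,s:cv2.resize(i,s,interpolation=cv2.INTER_CUBIC)
o[:300]=rs(I[20:200,80:560],(800,300));o[300:,:450]=rs(S[235:335,250:400],(450,300))
o[300:,450:]=rs(T[150:250,180:297],(350,300))
cv2.imwrite("pics/c7.png",o)
E
```

```text
17.3833 [0.6182 0.2285 0.1281] [179.89 -29.86 145.69] [ 2.2 -0.8  2.3] 0.0001
[-0.1019104  -0.00112187  0.0281415 ]
end [ 0.0249 -0.0002  0.0167]
```

View pics/c7.png

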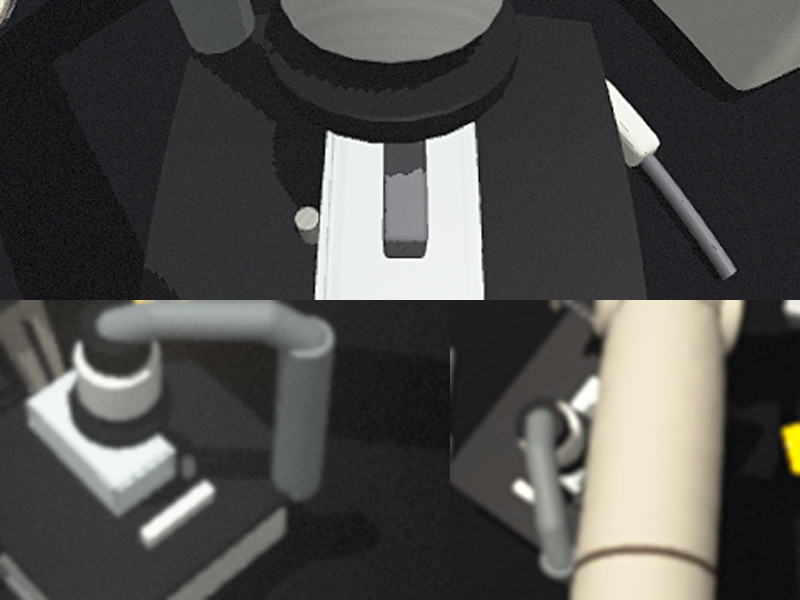

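(Picture 10.) The dish is upright and parallel. Its front end is near pin 2 in the side crop at (185,465), with the bar stop ahead at (178,512), and there is a 1–2 mm gap to pin 1 at wrist crop (307,218). The lamp is clear. I continue gently.

Emit:
carry_out(
  moves=[
    {"ax": 0,"ay": 0,"az": 0,"x": 0.0035,"y": 0,"z": 0.002,"gripper": 0},
    {"ax": 0,"ay": 0,"az": 0,"x": 0.0043,"y": 0,"z": 0.0026,"gripper": 0},
    {"ax": 0,"ay": 0,"az": 0,"x": 0.0043,"y": 0,"z": 0.0026,"gripper": 0},
    {"ax": 0,"ay": 0,"az": 0,"x": 0.0043,"y": 0,"z": 0.0026,"gripper": 0},
    {"ax": 0,"ay": 0,"az": 0,"x": 0,"y": 0,"z": 0,"gripper": 0},
  ],
)

```text
time: 17.95
tcp_pos: [0.6012, 0.2398, 0.1265]
eef_rot: [-3.141, -0.524, 2.543]
ft_force: [1.0, -0.0, 0.4]
grip_width: 0.0004
```

Emit:
carry_out(
  moves=[
    {"ax": 0,"ay": 0,"az": 0,"x": 0.0017,"y": 0,"z": 0.001,"gripper": 0},
    {"ax": 0,"ay": 0,"az": 0,"x": 0.0017,"y": 0,"z": 0.001,"gripper": 0},
    {"ax": 0,"ay": 0,"az": 0,"x": 0.0017,"y": 0,"z": 0.001,"gripper": 0},
    {"ax": 0,"ay": 0,"az": 0,"x": 0,"y": 0,"z": 0,"gripper": 0},
  ],
)

```text
time: 18.28
tcp_pos: [0.5969, 0.2426, 0.1264]
eef_rot: [-3.141, -0.524, 2.542]
ft_force: [0.8, -0.3, 1.4]
grip_width: 0.0004
```

```bash
python3 - <<'E'
from h import *
s=st();print(im(s['tcp_pos']))
E
```

```text
18.2833 [0.5969 0.2426 0.1264] [-179.99  -30.01  145.66] [ 0.8 -0.3  1.4] 0.0004
[-0.07634503 -0.00072598  0.02642413]
```

Next, 1 mm steps with force reading until it meets the stop.

Emit:
carry_out(
  moves=[
    {"ax": 0,"ay": 0,"az": 0,"x": 0.0009,"y": 0,"z": 0.0005,"gripper": 0},
    {"ax": 0,"ay": 0,"az": 0,"x": 0.0009,"y": 0,"z": 0.0005,"gripper": 0},
    {"ax": 0,"ay": 0,"az": 0,"x": 0,"y": 0,"z": 0,"gripper": 0},
  ],
)

```text
time: 18.53
tcp_pos: [0.5953, 0.2436, 0.1265]
eef_rot: [-3.142, -0.524, 2.542]
ft_force: [1.2, -1.2, 0.5]
grip_width: 0.0004
```

Emit:
carry_out(
  moves=[
    {"ax": 0,"ay": 0,"az": 0,"x": 0.0009,"y": 0,"z": 0.0005,"gripper": 0},
    {"ax": 0,"ay": 0,"az": 0,"x": 0,"y": 0,"z": 0,"gripper": 0},
    {"ax": 0,"ay": 0,"az": 0,"x": 0,"y": 0,"z": 0,"gripper": 0},
  ],
)

```text
time: 18.78
tcp_pos: [0.5948, 0.244, 0.1265]
eef_rot: [3.142, -0.523, 2.542]
ft_force: [1.9, -1.0, 2.0]
grip_width: 0.0003
```

Emit:
carry_out(
  moves=[
    {"ax": 0,"ay": 0,"az": 0,"x": 0.0009,"y": 0,"z": 0.0005,"gripper": 0},
    {"ax": 0,"ay": 0,"az": 0,"x": 0,"y": 0,"z": 0,"gripper": 0},
    {"ax": 0,"ay": 0,"az": 0,"x": 0,"y": 0,"z": 0,"gripper": 0},
  ],
)

```text
time: 19.03
tcp_pos: [0.5946, 0.2443, 0.1266]
eef_rot: [3.141, -0.521, 2.542]
ft_force: [4.7, -3.0, 0.6]
grip_width: 0.0003
```

Emit:
carry_out(
  moves=[
    {"ax": 0,"ay": 0,"az": 0,"x": 0.0009,"y": 0,"z": 0.0005,"gripper": 0},
    {"ax": 0,"ay": 0,"az": 0,"x": 0,"y": 0,"z": 0,"gripper": 0},
    {"ax": 0,"ay": 0,"az": 0,"x": 0,"y": 0,"z": 0,"gripper": 0},
  ],
)

```text
time: 19.28
tcp_pos: [0.5945, 0.2447, 0.1267]
eef_rot: [3.14, -0.52, 2.542]
ft_force: [6.0, -2.2, -0.0]
grip_width: 0.0005
```

```bash
python3 - <<'E'
from h import *
s=st();print(im(s['tcp_pos']))
E
```

```text
19.2833 [0.5945 0.2447 0.1267] [179.9  -29.77 145.63] [ 6.  -2.2 -0. ] 0.0005
[-0.0732103  -0.00110487  0.0266738 ]
```

The dish is against the stop. I back off and go round to the -y side for the push against the pins.

Emit:
carry_out(
  moves=[
    {"ax": 0,"ay": 0,"az": 0,"x": -0.01,"y": 0,"z": -0.006,"gripper": 0},
    {"ax": 0,"ay": 0,"az": 0,"x": -0.025,"y": 0,"z": -0.015,"gripper": 0},
    {"ax": 0,"ay": 0,"az": 0,"x": 0,"y": 0,"z": -0.03,"gripper": 0},
    {"ax": 0,"ay": 0,"az": 0,"x": 0,"y": 0.02,"z": -0.03,"gripper": 0},
    {"ax": 0,"ay": 0,"az": 0,"x": 0,"y": 0.03,"z": -0.02,"gripper": 0},
  ],
)

```text
time: 19.7
tcp_pos: [0.6884, 0.2389, 0.1986]
eef_rot: [-3.141, -0.525, 2.539]
ft_force: [1.6, 0.4, 0.9]
grip_width: 0.0007
```

Emit:
carry_out(
  moves=[
    {"ax": 0,"ay": -6,"az": 0,"x": 0,"y": 0.03,"z": 0,"gripper": 0},
    {"ax": 0,"ay": -6,"az": 0,"x": 0,"y": 0.02,"z": 0,"gripper": 0},
    {"ax": 0,"ay": -6,"az": 0,"x": 0,"y": 0,"z": 0,"gripper": 0},
    {"ax": 0,"ay": -6,"az": 0,"x": 0,"y": 0,"z": 0,"gripper": 0},
    {"ax": 0,"ay": -6,"az": 0,"x": 0,"y": 0,"z": 0,"gripper": 0},
  ],
)

```text
time: 20.12
tcp_pos: [0.7156, 0.2832, 0.1965]
eef_rot: [3.141, 0.004, 2.544]
ft_force: [-0.9, 0.4, 0.9]
grip_width: 0.0005
```

Emit:
carry_out(
  moves=[
    {"ax": 0,"ay": 0,"az": 7,"x": 0,"y": 0,"z": 0,"gripper": 0},
    {"ax": 0,"ay": 0,"az": 7,"x": 0,"y": 0,"z": 0,"gripper": 0},
    {"ax": 0,"ay": 0,"az": 7,"x": 0,"y": 0,"z": 0,"gripper": 0},
    {"ax": 0,"ay": 0,"az": 7,"x": 0,"y": 0,"z": 0,"gripper": 0},
    {"ax": 0,"ay": 0,"az": 7,"x": 0,"y": 0,"z": 0,"gripper": 0},
  ],
)

```text
time: 20.53
tcp_pos: [0.7149, 0.2829, 0.1956]
eef_rot: [-3.139, -0.001, 1.926]
ft_force: [-0.6, -0.0, -0.6]
grip_width: 0.0003
```

Emit:
carry_out(
  moves=[
    {"ax": 0,"ay": 0,"az": 7,"x": 0,"y": 0,"z": 0,"gripper": 0},
    {"ax": 0,"ay": 0,"az": 7,"x": 0,"y": 0,"z": 0,"gripper": 0},
    {"ax": 0,"ay": 0,"az": 7,"x": 0,"y": 0,"z": 0,"gripper": 0},
    {"ax": 0,"ay": 0,"az": 7,"x": 0,"y": 0,"z": 0,"gripper": 0},
    {"ax": 0,"ay": 0,"az": 7,"x": 0,"y": 0,"z": 0,"gripper": 0},
  ],
)

```text
time: 20.95
tcp_pos: [0.715, 0.2828, 0.1956]
eef_rot: [-3.139, 0.0, 1.315]
ft_force: [-0.3, 0.5, -0.4]
grip_width: 0.0008
```

Emit:
carry_out(
  moves=[
    {"ax": 0,"ay": 0,"az": 7,"x": 0,"y": 0,"z": 0,"gripper": 0},
    {"ax": 0,"ay": 0,"az": 7,"x": 0,"y": 0,"z": 0,"gripper": 0},
    {"ax": 0,"ay": 0,"az": 6,"x": 0,"y": 0,"z": 0,"gripper": 0},
    {"ax": 0,"ay": 0,"az": 0,"x": 0,"y": 0,"z": 0,"gripper": 0},
  ],
)

```text
time: 21.28
tcp_pos: [0.7151, 0.2827, 0.1956]
eef_rot: [-3.139, 0.001, 0.969]
ft_force: [-1.0, -0.4, -0.9]
grip_width: 0.0006
```

```bash
python3 - <<'E'
from h import *
s=st();print(im(s['tcp_pos']),s["joint_positions"].round(2));print(pl(0,-.11,.096,s))
E
```

```text
21.2833 [0.7151 0.2827 0.1956] [-1.7988e+02  7.0000e-02  5.5530e+01] [-1.  -0.4 -0.9] 0.0006
[-0.15142562 -0.10047845  0.09564478] [0.22 0.7  0.96 0.   1.49 0.82]
[ 0.0091 -0.1515 -0.    ]
```

Emit:
carry_out(
  moves=[
    {"ax": 0,"ay": 0,"az": 0,"x": 0.009,"y": -0.026,"z": 0,"gripper": 0},
    {"ax": 0,"ay": 0,"az": 0,"x": 0,"y": -0.034,"z": 0,"gripper": 0},
    {"ax": 0,"ay": 0,"az": 0,"x": 0,"y": -0.036,"z": 0,"gripper": 0},
    {"ax": 0,"ay": 0,"az": 0,"x": 0,"y": -0.034,"z": 0,"gripper": 0},
    {"ax": 0,"ay": 0,"az": 0,"x": 0,"y": -0.022,"z": 0,"gripper": 0},
  ],
)

```text
time: 21.7
tcp_pos: [0.5921, 0.3776, 0.196]
eef_rot: [-3.139, 0.001, 0.977]
ft_force: [0.4, 0.6, -0.3]
grip_width: 0.0002
```

Emit:
carry_out(
  moves=[
    {"ax": 0,"ay": -7,"az": 0,"x": 0,"y": 0,"z": 0,"gripper": 0},
    {"ax": 0,"ay": -7,"az": 0,"x": 0,"y": 0,"z": 0,"gripper": 0},
    {"ax": 0,"ay": -7,"az": 0,"x": 0,"y": 0,"z": 0,"gripper": 0},
    {"ax": 0,"ay": -7,"az": 0,"x": 0,"y": 0,"z": 0,"gripper": 0},
    {"ax": 0,"ay": -7,"az": 0,"x": 0,"y": 0,"z": 0,"gripper": 0},
  ],
)

```text
time: 22.12
tcp_pos: [0.5948, 0.376, 0.198]
eef_rot: [-3.139, 0.615, 0.975]
ft_force: [2.3, 0.1, -0.1]
grip_width: 0.0003
```

Emit:
carry_out(
  moves=[
    {"ax": 0,"ay": 0,"az": 0,"x": 0,"y": 0,"z": 0,"gripper": 0},
    {"ax": 0,"ay": 0,"az": 0,"x": 0,"y": 0,"z": 0,"gripper": 0},
  ],
)

```text
time: 22.28
tcp_pos: [0.5945, 0.3758, 0.1888]
eef_rot: [-3.134, 0.618, 0.979]
ft_force: [-0.5, -1.1, 0.3]
grip_width: 0.0003
```

```bash
python3 - <<'E'
from h import *
s=st();print(im(s['tcp_pos']),s["joint_positions"].round(2));print(pl(0,-.08,.028,s))
E
```

```text
22.2833 [0.5945 0.3758 0.1888] [-179.55   35.38   56.09] [-0.5 -1.1  0.3] 0.0003
[ 0.00074498 -0.10943869  0.08878463] [ 0.5   1.08  0.48 -0.31  2.13  1.01]
[0.0112 0.0011 0.0666]
```

Emit:
carry_out(
  moves=[
    {"ax": 0,"ay": 0,"az": 0.4,"x": 0.006,"y": 0,"z": 0.015,"gripper": 0},
    {"ax": 0,"ay": 0,"az": 0,"x": 0.005,"y": 0,"z": 0.02,"gripper": 0},
    {"ax": 0,"ay": 0,"az": 0,"x": 0,"y": 0,"z": 0.015,"gripper": 0},
    {"ax": 0,"ay": 0,"az": 0,"x": 0,"y": 0,"z": 0,"gripper": 0},
    {"ax": 0,"ay": 0,"az": 0,"x": 0,"y": 0,"z": 0,"gripper": 0},
  ],
)

```text
time: 22.7
tcp_pos: [0.5843, 0.3586, 0.1531]
eef_rot: [3.136, 0.607, 0.962]
ft_force: [-0.0, -0.6, 0.3]
grip_width: 0.0006
```

Emit:
carry_out(
  moves=[
    {"ax": 0,"ay": 0,"az": 0,"x": 0,"y": 0,"z": 0,"gripper": 0},
    {"ax": 0,"ay": 0,"az": 0,"x": 0,"y": 0,"z": 0,"gripper": 0},
    {"ax": 0,"ay": 0,"az": 0,"x": 0,"y": 0,"z": 0,"gripper": 0},
  ],
)

```text
time: 22.95
tcp_pos: [0.5853, 0.3597, 0.1514]
eef_rot: [3.135, 0.607, 0.962]
ft_force: [0.7, 0.2, 0.3]
grip_width: 0.0004
```

```bash
python3 - <<'E'
from h import *
s=st();print(im(s['tcp_pos']));print(pl(0,-.055,.028,s))
E
```

```text
22.95 [0.5853 0.3597 0.1514] [179.62  34.79  55.13] [0.7 0.2 0.3] 0.0004
[-0.00076929 -0.09097144  0.05137789]
[-0.0162 -0.0007  0.0397]
```

Emit:
carry_out(
  moves=[
    {"ax": 0,"ay": 0,"az": -0.5,"x": 0.004,"y": 0,"z": 0.016,"gripper": 0},
    {"ax": 0,"ay": 0,"az": 0,"x": 0,"y": 0,"z": 0.012,"gripper": 0},
    {"ax": 0,"ay": 0,"az": 0,"x": -0.006,"y": 0,"z": 0.004,"gripper": 0},
    {"ax": 0,"ay": 0,"az": 0,"x": -0.006,"y": 0,"z": 0.004,"gripper": 0},
    {"ax": 0,"ay": 0,"az": 0,"x": 0,"y": 0,"z": 0,"gripper": 0},
  ],
)

```text
time: 23.37
tcp_pos: [0.5692, 0.3364, 0.1248]
eef_rot: [-3.141, 0.61, 0.973]
ft_force: [0.2, 0.1, 0.5]
grip_width: 0.0003
```

Emit:
carry_out(
  moves=[
    {"ax": 0,"ay": 0,"az": 0,"x": 0,"y": 0,"z": 0,"gripper": 0},
    {"ax": 0,"ay": 0,"az": 0,"x": 0,"y": 0,"z": 0,"gripper": 0},
  ],
)

```text
time: 23.53
tcp_pos: [0.5697, 0.3372, 0.1249]
eef_rot: [-3.141, 0.609, 0.973]
ft_force: [-0.0, 0.3, 0.2]
grip_width: 0.0005
```

```bash
python3 - <<'E'
from h import *
s=st();print(im(s['tcp_pos']));print(pl(0,-.050,.028,s))
I=r.get_image("wrist");S=r.get_image("side")
o=np.zeros((600,800,3),np.uint8);rs=lambda i,s:cv2.resize(i,s,interpolation=cv2.INTER_CUBIC)
o[:300]=rs(I[20:200,80:560],(800,300));o[300:,:450]=rs(S[235:335,250:400],(450,300))
cv2.imwrite("pics/c8.png",o)
E
```

```text
23.5333 [0.5697 0.3372 0.1249] [-179.97   34.91   55.77] [-0.   0.3  0.2] 0.0005
[-0.00058592 -0.06363796  0.02487253]
[-0.013  -0.0006  0.0052]
```

View pics/c8.png

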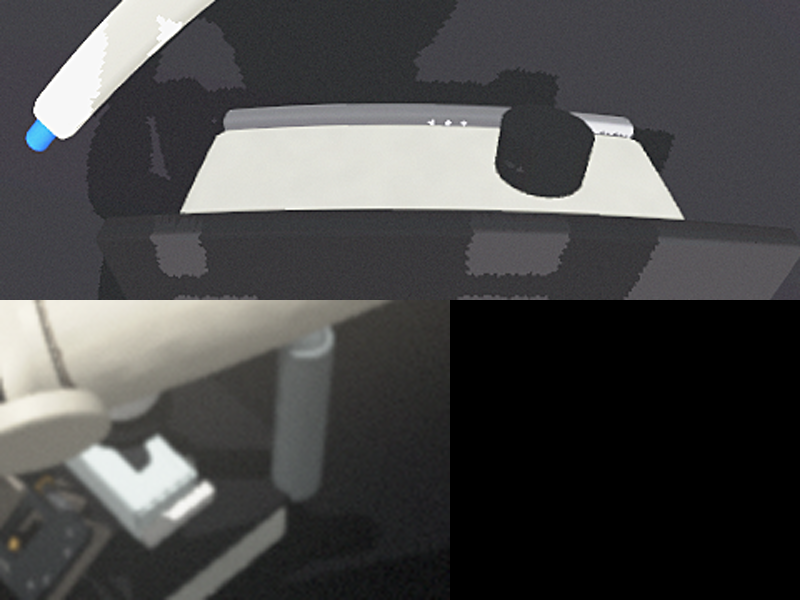

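(Picture 11.) The gripper sits below and outside the lamp, at side crop (50,510), with the dish end against the white stop at side crop (185,505). The forearm passes above the lamp with a few cm to spare by my estimate. I push +y gently.

Emit:
carry_out(
  moves=[
    {"ax": 0,"ay": 0,"az": 0,"x": -0.0025,"y": 0,"z": 0.0014,"gripper": 0},
    {"ax": 0,"ay": 0,"az": 0,"x": -0.0025,"y": 0,"z": 0.0014,"gripper": 0},
    {"ax": 0,"ay": 0,"az": 0,"x": -0.0025,"y": 0,"z": 0.0014,"gripper": 0},
    {"ax": 0,"ay": 0,"az": 0,"x": -0.0015,"y": 0,"z": 0.001,"gripper": 0},
    {"ax": 0,"ay": 0,"az": 0,"x": 0,"y": 0,"z": 0,"gripper": 0},
  ],
)

```text
time: 24.05
tcp_pos: [0.5633, 0.3278, 0.1254]
eef_rot: [-3.14, 0.611, 0.973]
ft_force: [0.1, -0.7, -0.3]
grip_width: 0.0
```

Emit:
carry_out(
  moves=[
    {"ax": 0,"ay": 0,"az": 0,"x": -0.0008,"y": 0,"z": 0.0006,"gripper": 0},
    {"ax": 0,"ay": 0,"az": 0,"x": -0.0008,"y": 0,"z": 0.0006,"gripper": 0},
    {"ax": 0,"ay": 0,"az": 0,"x": 0,"y": 0,"z": 0,"gripper": 0},
  ],
)

```text
time: 24.3
tcp_pos: [0.5622, 0.3264, 0.1252]
eef_rot: [-3.14, 0.611, 0.974]
ft_force: [0.7, -0.0, 0.4]
grip_width: 0.0003
```

```bash
python3 - <<'E'
from h import *
s=st();print(im(s['tcp_pos']))
E
```

```text
24.3 [0.5622 0.3264 0.1252] [-179.93   35.     55.78] [ 0.7 -0.   0.4] 0.0003
[-0.00049112 -0.05045467  0.02518061]
```

Emit:
carry_out(
  moves=[
    {"ax": 0,"ay": 0,"az": 0,"x": -0.0008,"y": 0,"z": 0.0006,"gripper": 0},
    {"ax": 0,"ay": 0,"az": 0,"x": -0.0008,"y": 0,"z": 0.0006,"gripper": 0},
    {"ax": 0,"ay": 0,"az": 0,"x": 0,"y": 0,"z": 0,"gripper": 0},
  ],
)

```text
time: 24.55
tcp_pos: [0.5613, 0.325, 0.1252]
eef_rot: [-3.141, 0.61, 0.974]
ft_force: [1.2, 1.2, -0.9]
grip_width: 0.0004
```

Emit:
carry_out(
  moves=[
    {"ax": 0,"ay": 0,"az": 0,"x": -0.0008,"y": 0,"z": 0.0006,"gripper": 0},
    {"ax": 0,"ay": 0,"az": 0,"x": 0,"y": 0,"z": 0,"gripper": 0},
    {"ax": 0,"ay": 0,"az": 0,"x": 0,"y": 0,"z": 0,"gripper": 0},
  ],
)

```text
time: 24.8
tcp_pos: [0.5606, 0.3241, 0.1251]
eef_rot: [-3.14, 0.61, 0.974]
ft_force: [1.2, 0.4, -0.2]
grip_width: 0.0008
```

Emit:
carry_out(
  moves=[
    {"ax": 0,"ay": 0,"az": 0,"x": -0.0008,"y": 0,"z": 0.0006,"gripper": 0},
    {"ax": 0,"ay": 0,"az": 0,"x": 0,"y": 0,"z": 0,"gripper": 0},
    {"ax": 0,"ay": 0,"az": 0,"x": 0,"y": 0,"z": 0,"gripper": 0},
  ],
)

```text
time: 25.05
tcp_pos: [0.56, 0.3232, 0.125]
eef_rot: [-3.14, 0.611, 0.974]
ft_force: [0.2, 1.3, 0.1]
grip_width: 0.0002
```

Emit:
carry_out(
  moves=[
    {"ax": 0,"ay": 0,"az": 0,"x": -0.0008,"y": 0,"z": 0.0006,"gripper": 0},
    {"ax": 0,"ay": 0,"az": 0,"x": 0,"y": 0,"z": 0,"gripper": 0},
    {"ax": 0,"ay": 0,"az": 0,"x": 0,"y": 0,"z": 0,"gripper": 0},
  ],
)

```text
time: 25.3
tcp_pos: [0.5595, 0.3225, 0.1251]
eef_rot: [-3.14, 0.61, 0.974]
ft_force: [1.2, 3.5, -0.1]
grip_width: 0.0005
```

Emit:
carry_out(
  moves=[
    {"ax": 0,"ay": 0,"az": 0,"x": -0.0008,"y": 0,"z": 0.0006,"gripper": 0},
    {"ax": 0,"ay": 0,"az": 0,"x": 0,"y": 0,"z": 0,"gripper": 0},
    {"ax": 0,"ay": 0,"az": 0,"x": 0,"y": 0,"z": 0,"gripper": 0},
  ],
)

```text
time: 25.55
tcp_pos: [0.5589, 0.3223, 0.1251]
eef_rot: [-3.14, 0.609, 0.974]
ft_force: [2.0, 5.7, 0.4]
grip_width: 0.0005
```

```bash
python3 - <<'E'
from h import *
s=st();print(im(s['tcp_pos']))
E
```

```text
25.55 [0.5589 0.3223 0.1251] [-179.9    34.89   55.82] [2.  5.7 0.4] 0.0005
[-9.66460811e-05 -4.51901302e-02  2.50828559e-02]
```

Emit:
carry_out(
  moves=[
    {"ax": 0,"ay": 0,"az": 0,"x": -0.0008,"y": 0,"z": 0.0006,"gripper": 0},
    {"ax": 0,"ay": 0,"az": 0,"x": 0,"y": 0,"z": 0,"gripper": 0},
    {"ax": 0,"ay": 0,"az": 0,"x": -0.0008,"y": 0,"z": 0.0006,"gripper": 0},
    {"ax": 0,"ay": 0,"az": 0,"x": 0,"y": 0,"z": 0,"gripper": 0},
    {"ax": 0,"ay": 0,"az": 0,"x": 0,"y": 0,"z": 0,"gripper": 0},
  ],
)

```text
time: 25.97
tcp_pos: [0.5586, 0.3219, 0.1252]
eef_rot: [-3.141, 0.604, 0.975]
ft_force: [4.9, 8.8, 0.7]
grip_width: 0.0005
```

```bash
python3 - <<'E'
from h import *
s=st();print(im(s['tcp_pos']),s["moment"])
E
```

```text
25.9667 [0.5586 0.3219 0.1252] [-179.94   34.63   55.86] [4.9 8.8 0.7] 0.0005
[-1.38011850e-05 -4.47317374e-02  2.52066466e-02] [ 1.57915492 -0.77492337 -0.19969176]
```

Firm contact on the pins. I retreat the same way, then push the end once more to confirm the stop contact.

Emit:
carry_out(
  moves=[
    {"ax": 0,"ay": 0,"az": 0,"x": 0.004,"y": 0,"z": -0.003,"gripper": 0},
    {"ax": 0,"ay": 0,"az": 0,"x": 0.012,"y": 0,"z": -0.008,"gripper": 0},
    {"ax": 0,"ay": 0,"az": 0,"x": 0.016,"y": 0,"z": -0.012,"gripper": 0},
    {"ax": 0,"ay": 0,"az": 0,"x": 0,"y": 0,"z": -0.03,"gripper": 0},
    {"ax": 0,"ay": 0,"az": 0,"x": 0,"y": 0,"z": -0.03,"gripper": 0},
  ],
)

```text
time: 26.38
tcp_pos: [0.5983, 0.3802, 0.1728]
eef_rot: [-3.137, 0.617, 0.975]
ft_force: [0.3, -0.4, 1.4]
grip_width: 0.0001
```

Emit:
carry_out(
  moves=[
    {"ax": 0,"ay": 7,"az": 0,"x": 0,"y": 0,"z": -0.02,"gripper": 0},
    {"ax": 0,"ay": 7,"az": 0,"x": 0,"y": 0,"z": 0,"gripper": 0},
    {"ax": 0,"ay": 7,"az": 0,"x": 0,"y": 0,"z": 0,"gripper": 0},
    {"ax": 0,"ay": 7,"az": 0,"x": 0,"y": 0,"z": 0,"gripper": 0},
    {"ax": 0,"ay": 6.7,"az": 0,"x": 0,"y": 0,"z": 0,"gripper": 0},
  ],
)

```text
time: 26.8
tcp_pos: [0.6061, 0.39, 0.1918]
eef_rot: [3.141, -0.0, 0.972]
ft_force: [0.4, -0.4, -0.2]
grip_width: 0.0005
```

Emit:
carry_out(
  moves=[
    {"ax": 0,"ay": 0,"az": 0,"x": 0,"y": 0.028,"z": 0,"gripper": 0},
    {"ax": 0,"ay": 0,"az": 0,"x": 0,"y": 0.034,"z": 0,"gripper": 0},
    {"ax": 0,"ay": 0,"az": 0,"x": 0,"y": 0.036,"z": 0,"gripper": 0},
    {"ax": 0,"ay": 0,"az": 0,"x": 0,"y": 0.034,"z": 0,"gripper": 0},
    {"ax": 0,"ay": 0,"az": 0,"x": 0,"y": 0.024,"z": 0,"gripper": 0},
  ],
)

```text
time: 27.22
tcp_pos: [0.7362, 0.2992, 0.1901]
eef_rot: [-3.141, 0.008, 0.971]
ft_force: [-0.2, -0.4, -0.4]
grip_width: 0.0008
```

```bash
python3 - <<'E'
from h import *
s=st();print(im(s['tcp_pos']),s["joint_positions"].round(2));print(pl(-.155,-.09,.096,s))
E
```

```text
27.2167 [0.7362 0.2992 0.1901] [-179.94    0.45   55.62] [-0.2 -0.4 -0.4] 0.0008
[-0.15953868 -0.12606472  0.09007577] [ 0.24  0.78  0.84 -0.    1.52  0.84]
[-0.0361 -0.0045 -0.0056]
```

Emit:
carry_out(
  moves=[
    {"ax": 0,"ay": 0,"az": -7,"x": -0.018,"y": 0,"z": 0,"gripper": 0},
    {"ax": 0,"ay": 0,"az": -7,"x": 0,"y": 0,"z": 0,"gripper": 0},
    {"ax": 0,"ay": 0,"az": -7,"x": 0,"y": 0,"z": 0,"gripper": 0},
    {"ax": 0,"ay": 0,"az": -7,"x": 0,"y": 0,"z": 0,"gripper": 0},
    {"ax": 0,"ay": 0,"az": -7,"x": 0,"y": 0,"z": 0,"gripper": 0},
  ],
)

```text
time: 27.63
tcp_pos: [0.7242, 0.2867, 0.19]
eef_rot: [-3.135, 0.005, 1.589]
ft_force: [1.0, 0.4, 0.7]
grip_width: 0.0007
```

Emit:
carry_out(
  moves=[
    {"ax": 0,"ay": 0,"az": -7,"x": 0,"y": 0,"z": 0,"gripper": 0},
    {"ax": 0,"ay": 0,"az": -7,"x": 0,"y": 0,"z": 0,"gripper": 0},
    {"ax": 0,"ay": 0,"az": -7,"x": 0,"y": 0,"z": 0,"gripper": 0},
    {"ax": 0,"ay": 0,"az": -7,"x": 0,"y": 0,"z": 0,"gripper": 0},
    {"ax": 0,"ay": 0,"az": -7,"x": 0,"y": 0,"z": 0,"gripper": 0},
  ],
)

```text
time: 28.05
tcp_pos: [0.7241, 0.2869, 0.19]
eef_rot: [-3.134, 0.001, 2.2]
ft_force: [0.4, -0.1, -0.6]
grip_width: 0.0005
```

Emit:
carry_out(
  moves=[
    {"ax": 0,"ay": 0,"az": -7,"x": 0,"y": 0,"z": 0,"gripper": 0},
    {"ax": 0,"ay": 0,"az": -7,"x": 0,"y": 0,"z": 0,"gripper": 0},
    {"ax": 0,"ay": 0,"az": -6.1,"x": 0,"y": 0,"z": 0,"gripper": 0},
    {"ax": 0,"ay": 6,"az": 0,"x": 0,"y": -0.027,"z": 0,"gripper": 0},
    {"ax": 0,"ay": 6,"az": 0,"x": 0,"y": -0.027,"z": 0,"gripper": 0},
  ],
)

```text
time: 28.47
tcp_pos: [0.6926, 0.2444, 0.1916]
eef_rot: [-3.136, -0.215, 2.549]
ft_force: [-0.0, -0.3, -0.1]
grip_width: 0.0006
```

Emit:
carry_out(
  moves=[
    {"ax": 0,"ay": 6,"az": 0,"x": 0,"y": -0.027,"z": 0,"gripper": 0},
    {"ax": 0,"ay": 6,"az": 0,"x": 0,"y": -0.027,"z": 0,"gripper": 0},
    {"ax": 0,"ay": 6,"az": 0,"x": 0,"y": 0,"z": 0,"gripper": 0},
    {"ax": 0,"ay": 0,"az": 0,"x": 0,"y": 0,"z": 0,"gripper": 0},
    {"ax": 0,"ay": 0,"az": 0,"x": 0,"y": 0,"z": 0,"gripper": 0},
  ],
)

```text
time: 28.88
tcp_pos: [0.664, 0.1971, 0.1889]
eef_rot: [-3.132, -0.526, 2.539]
ft_force: [-0.1, -0.1, 0.3]
grip_width: 0.0003
```

```bash
python3 - <<'E'
from h import *
s=st();print(im(s['tcp_pos']),s["joint_positions"].round(2));print(pl(-.11,0,.027,s))
E
```

```text
28.8833 [0.664  0.1971 0.1889] [-179.48  -30.11  145.49] [-0.1 -0.1  0.3] 0.0003
[-0.15739888 -0.00095977  0.08890227] [-0.01  0.82  0.87  0.29  1.89 -0.95]
[ 0.0099 -0.0004  0.0773]
```

Emit:
carry_out(
  moves=[
    {"ax": 0,"ay": 0,"az": 0,"x": 0,"y": 0,"z": 0.02,"gripper": 0},
    {"ax": 0,"ay": 0,"az": 0,"x": 0,"y": 0,"z": 0.025,"gripper": 0},
    {"ax": 0,"ay": 0,"az": 0,"x": 0.003,"y": 0,"z": 0.02,"gripper": 0},
    {"ax": 0,"ay": 0,"az": 0,"x": 0.007,"y": 0,"z": 0.012,"gripper": 0},
    {"ax": 0,"ay": 0,"az": 0,"x": 0,"y": 0,"z": 0,"gripper": 0},
  ],
)

```text
time: 29.3
tcp_pos: [0.6219, 0.2276, 0.1292]
eef_rot: [-3.134, -0.525, 2.546]
ft_force: [-0.7, -0.6, -0.7]
grip_width: 0.0004
```

Emit:
carry_out(
  moves=[
    {"ax": 0,"ay": 0,"az": 0,"x": 0.006,"y": 0,"z": 0.0035,"gripper": 0},
    {"ax": 0,"ay": 0,"az": 0,"x": 0.006,"y": 0,"z": 0.0035,"gripper": 0},
    {"ax": 0,"ay": 0,"az": 0,"x": 0.006,"y": 0,"z": 0.0035,"gripper": 0},
    {"ax": 0,"ay": 0,"az": 0,"x": 0.003,"y": 0,"z": 0.0017,"gripper": 0},
    {"ax": 0,"ay": 0,"az": 0,"x": 0,"y": 0,"z": 0,"gripper": 0},
  ],
)

```text
time: 29.72
tcp_pos: [0.6045, 0.2387, 0.1305]
eef_rot: [-3.136, -0.524, 2.544]
ft_force: [0.8, -0.9, 0.0]
grip_width: 0.0002
```

```bash
python3 - <<'E'
from h import *
s=st();print(im(s['tcp_pos']))
E
```

```text
29.7167 [0.6045 0.2387 0.1305] [-179.71  -30.    145.74] [ 0.8 -0.9  0. ] 0.0002
[-0.084786   -0.00184094  0.03052857]
```

Emit:
carry_out(
  moves=[
    {"ax": 0,"ay": 0,"az": 0,"x": 0.0025,"y": 0,"z": 0.003,"gripper": 0},
    {"ax": 0,"ay": 0,"az": 0,"x": 0.0025,"y": 0,"z": 0.0025,"gripper": 0},
    {"ax": 0,"ay": 0,"az": 0,"x": 0.0017,"y": 0,"z": 0.001,"gripper": 0},
    {"ax": 0,"ay": 0,"az": 0,"x": 0,"y": 0,"z": 0,"gripper": 0},
    {"ax": 0,"ay": 0,"az": 0,"x": 0,"y": 0,"z": 0,"gripper": 0},
  ],
)

```text
time: 30.13
tcp_pos: [0.5971, 0.2432, 0.1274]
eef_rot: [-3.136, -0.525, 2.542]
ft_force: [-0.9, 0.9, 0.3]
grip_width: 0.0001
```

Emit:
carry_out(
  moves=[
    {"ax": 0,"ay": 0,"az": 0,"x": 0.0009,"y": 0,"z": 0.0005,"gripper": 0},
    {"ax": 0,"ay": 0,"az": 0,"x": 0.0009,"y": 0,"z": 0.0005,"gripper": 0},
    {"ax": 0,"ay": 0,"az": 0,"x": 0,"y": 0,"z": 0,"gripper": 0},
    {"ax": 0,"ay": 0,"az": 0,"x": 0,"y": 0,"z": 0,"gripper": 0},
  ],
)

```text
time: 30.47
tcp_pos: [0.5955, 0.2444, 0.1275]
eef_rot: [-3.136, -0.525, 2.542]
ft_force: [-0.3, -0.3, 0.7]
grip_width: 0.0002
```

```bash
python3 - <<'E'
from h import *
s=st();print(im(s['tcp_pos']))
E
```

```text
30.4667 [0.5955 0.2444 0.1275] [-179.67  -30.05  145.67] [-0.3 -0.3  0.7] 0.0002
[-0.07420152 -0.00145401  0.02751129]
```

Emit:
carry_out(
  moves=[
    {"ax": 0,"ay": 0,"az": 0,"x": 0.0009,"y": 0,"z": 0.0005,"gripper": 0},
    {"ax": 0,"ay": 0,"az": 0,"x": 0,"y": 0,"z": 0,"gripper": 0},
    {"ax": 0,"ay": 0,"az": 0,"x": 0,"y": 0,"z": 0,"gripper": 0},
  ],
)

```text
time: 30.72
tcp_pos: [0.5949, 0.2448, 0.1276]
eef_rot: [-3.136, -0.524, 2.542]
ft_force: [0.5, -0.5, -1.3]
grip_width: -0.0
```

Emit:
carry_out(
  moves=[
    {"ax": 0,"ay": 0,"az": 0,"x": 0.0009,"y": 0,"z": 0.0005,"gripper": 0},
    {"ax": 0,"ay": 0,"az": 0,"x": 0,"y": 0,"z": 0,"gripper": 0},
    {"ax": 0,"ay": 0,"az": 0,"x": 0,"y": 0,"z": 0,"gripper": 0},
  ],
)

```text
time: 30.97
tcp_pos: [0.5946, 0.245, 0.1276]
eef_rot: [-3.136, -0.522, 2.542]
ft_force: [6.0, -2.3, -0.9]
grip_width: 0.0005
```

Emit:
carry_out(
  moves=[
    {"ax": 0,"ay": 0,"az": 0,"x": 0.0009,"y": 0,"z": 0.0005,"gripper": 0},
    {"ax": 0,"ay": 0,"az": 0,"x": 0,"y": 0,"z": 0,"gripper": 0},
    {"ax": 0,"ay": 0,"az": 0,"x": 0,"y": 0,"z": 0,"gripper": 0},
  ],
)

```text
time: 31.22
tcp_pos: [0.5944, 0.2451, 0.1277]
eef_rot: [-3.137, -0.521, 2.542]
ft_force: [6.4, -4.3, -1.0]
grip_width: 0.0005
```

```bash
python3 - <<'E'
from h import *
s=st();print(im(s['tcp_pos']))
E
```

```text
31.2167 [0.5944 0.2451 0.1277] [-179.72  -29.83  145.63] [ 6.4 -4.3 -1. ] 0.0005
[-0.07287404 -0.00146446  0.02774453]
```

Same contact position as before (-0.073), so the dish is at the stop. I retreat and clear the cameras.

Emit:
carry_out(
  moves=[
    {"ax": 0,"ay": 0,"az": 0,"x": -0.005,"y": 0,"z": -0.003,"gripper": 0},
    {"ax": 0,"ay": 0,"az": 0,"x": -0.02,"y": 0,"z": -0.0115,"gripper": 0},
    {"ax": 0,"ay": 0,"az": 0,"x": -0.025,"y": 0,"z": -0.015,"gripper": 0},
    {"ax": 0,"ay": 0,"az": 0,"x": 0,"y": 0,"z": -0.03,"gripper": 0},
    {"ax": 0,"ay": 0,"az": 0,"x": 0,"y": 0,"z": -0.035,"gripper": 0},
  ],
)

```text
time: 31.63
tcp_pos: [0.6662, 0.1953, 0.1815]
eef_rot: [-3.13, -0.533, 2.54]
ft_force: [1.2, 0.6, -0.0]
grip_width: 0.0004
```

Emit:
carry_out(
  moves=[
    {"ax": 0,"ay": -6,"az": 0,"x": 0,"y": -0.02,"z": -0.03,"gripper": 0},
    {"ax": 0,"ay": -6,"az": 0,"x": 0,"y": -0.03,"z": -0.02,"gripper": 0},
    {"ax": 0,"ay": -6,"az": 0,"x": 0,"y": -0.035,"z": 0,"gripper": 0},
    {"ax": 0,"ay": -6,"az": 0,"x": 0,"y": -0.035,"z": 0,"gripper": 0},
    {"ax": 0,"ay": -6,"az": 0,"x": 0,"y": -0.035,"z": 0,"gripper": 0},
  ],
)

```text
time: 32.05
tcp_pos: [0.5994, 0.0536, 0.2302]
eef_rot: [-3.137, 0.004, 2.546]
ft_force: [-0.4, 0.2, 0.4]
grip_width: 0.0003
```

Emit:
carry_out(
  moves=[
    {"ax": 0,"ay": 0,"az": 0,"x": 0,"y": -0.035,"z": 0,"gripper": 0},
    {"ax": 0,"ay": 0,"az": 0,"x": 0,"y": -0.035,"z": 0,"gripper": 0},
    {"ax": 0,"ay": 0,"az": 0,"x": 0,"y": -0.035,"z": 0,"gripper": 0},
    {"ax": 0,"ay": 0,"az": 0,"x": 0,"y": -0.035,"z": 0,"gripper": 0},
    {"ax": 0,"ay": 0,"az": 0,"x": 0,"y": -0.02,"z": 0,"gripper": 0},
  ],
)

```text
time: 32.47
tcp_pos: [0.5082, -0.0793, 0.2299]
eef_rot: [-3.136, -0.004, 2.544]
ft_force: [0.6, -0.1, 0.5]
grip_width: 0.0007
```

```bash
python3 - <<'E'
from h import *
import pickle
s=st();print(im(s['tcp_pos']))
I=r.get_image("wrist");T=r.get_image("top");S=r.get_image("side")
pickle.dump(s,open("w9.pkl","wb"))
for n,i in (("w9",I),("top9",T),("side9",S)): cv2.imwrite(f"pics/{n}.png",i)
o=np.zeros((600,800,3),np.uint8);rs=lambda i,s:cv2.resize(i,s,interpolation=cv2.INTER_CUBIC)
o[:300,:450]=rs(S[240:340,235:385],(450,300));o[:300,450:]=rs(T[150:250,180:297],(350,300))
o[300:,:480]=rs(I,(480,300));o[300:,480:]=rs(S[:,100:527],(320,300))
cv2.imwrite("pics/c9.png",o)
# bystanders: compare with start pictures
for n,a in (("top",T),("side",S)):
    d=cv2.absdiff(cv2.GaussianBlur(a,(5,5),0),cv2.GaussianBlur(cv2.imread(f"pics/{n}0.png"),(5,5),0)).max(2)
    print(n,[cv2.boundingRect(k) for k in cv2.findContours((d>45).astype(np.uint8),0,2)[0] if cv2.contourArea(k)>25])
E
```

```text
32.4667 [ 0.5082 -0.0793  0.2299] [-179.68   -0.2   145.77] [ 0.6 -0.1  0.5] 0.0007
[-0.18443892  0.31518282  0.12990753]
top [(565, 312, 29, 67), (276, 268, 292, 132), (405, 218, 36, 25), (216, 182, 24, 37), (130, 150, 242, 250)]
side [(266, 271, 52, 40), (529, 248, 18, 7), (478, 243, 81, 61), (552, 241, 9, 18), (503, 225, 52, 22), (513, 207, 28, 20), (481, 205, 33, 38), (327, 178, 41, 39), (229, 173, 14, 7), (355, 136, 23, 25), (296, 120, 18, 21), (328, 114, 32, 21), (532, 112, 62, 43), (416, 54, 189, 170), (525, 51, 7, 26), (310, 12, 227, 81), (59, 9, 12, 11), (455, 0, 185, 133)]
```

View pics/c9.png

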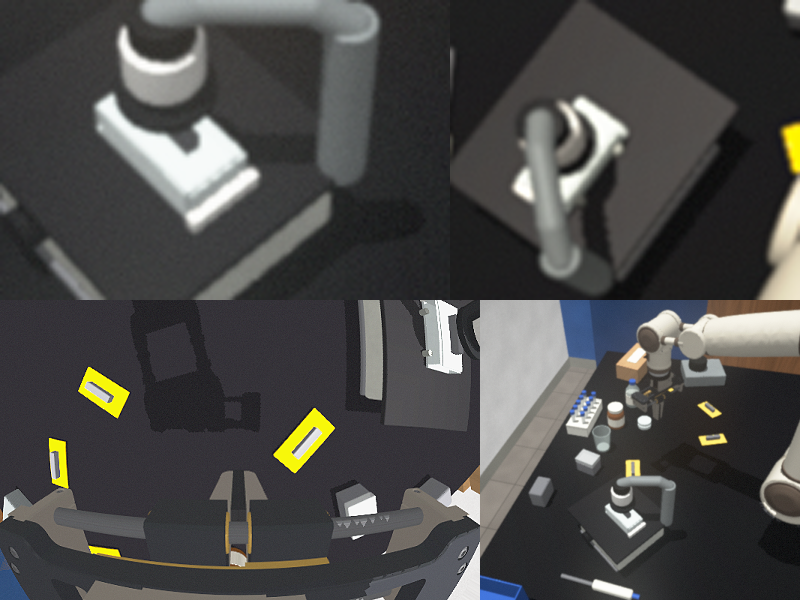

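(Picture 12.) The dish sits flush with the bar stop in the side crop at (220,200), and both pins at wrist crop (425,312) and (428,352) touch its long side. The lid is level, and the bystanders and lamp are unmoved. One last numeric check of the dish edge, then I hand in.

```bash
python3 - <<'E'
from h import *
import pickle;w=pickle.load(open("w9.pkl","rb"));I=cv2.imread("pics/w9.png");g=I.min(2).astype(int)
for v in (8,28,36,44,52,84):
    d=g[v][2:]-g[v][:-2]; u=560+np.argmax(d[560:600])+1
    print(v,u,d[u-1],im(onz("wrist",(u,v),.132,w)).round(4)[:2])
a,b=cv2.imread("pics/top0.png"),cv2.imread("pics/top9.png")
for n,(x,y) in dict(pipette=(173,200),tipbox=(303,147),beaker=(338,150),jar=(381,155),bottle=(428,165),petri=(387,190),rack=(378,118)).items():
    A=a[y-22:y+23,x-22:x+23].astype(np.float32).mean(2);B=b[y-22:y+23,x-22:x+23].astype(np.float32).mean(2)
    print(n,np.round(cv2.phaseCorrelate(A,B),2))
r.hand_in()
E
```

```text
8 562 124 [0.0288 0.0599]
28 565 129 [0.0057 0.0588]
36 565 134 [-0.0037  0.0601]
44 566 125 [-0.0125  0.0595]
52 566 128 [-0.0216  0.0604]
84 568 128 [-0.056   0.0591]Traceback (most recent call last):
  File "<stdin>", line 9, in <module>
    return _wrapfunc(a, 'round', decimals=decimals, out=out)
    return _wrapit(obj, method, *args, **kwds)
    conv = _array_converter(obj)
ValueError: setting an array element with a sequence. The requested array has an inhomogeneous shape after 1 dimensions. The detected shape was (2,) + inhomogeneous part.
```

```bash
python3 - <<'E'
from h import *
import pickle;w=pickle.load(open("w9.pkl","rb"))
for u,v in ((562,8),(565,28),(566,44),(566,52),(568,84)): print(im(onz("wrist",(u,v),.1,w)).round(4)[:2])
a,b=cv2.imread("pics/top0.png"),cv2.imread("pics/top9.png")
for n,(x,y) in dict(pipette=(173,200),tipbox=(303,147),beaker=(338,150),jar=(381,155),bottle=(428,165),petri=(387,190)).items():
    A,B=[i[y-22:y+23,x-22:x+23].astype(np.float32).mean(2) for i in (a,b)]
    print(n,cv2.phaseCorrelate(A,B))
st();r.hand_in()
E
```

```text
[0.0469 0.0277]
[0.0209 0.0265]
[0.0003 0.0273]
[-0.01    0.0283]
[-0.0486  0.0268]
pipette ((0.5151885208137514, 0.5290844918133182), 0.9908634263497812)
tipbox ((0.6937707914558864, 0.4463437060591353), 0.6114340334762761)
beaker ((0.14425926514817178, 0.11984144932064211), 0.34479929700309847)
jar ((0.540342440127219, 0.5159208153243497), 0.7991931409011652)
bottle ((0.49651418559267313, 0.5322717169696922), 0.9588544812614536)
petri ((0.5275069242684758, 0.40565534216040433), 0.8553008642314393)
32.6167 [ 0.5097 -0.0782  0.2301] [-1.7975e+02 -1.5000e-01  1.4570e+02] [-0.3 -0.1 -0.3] -0.0001
the job is handed in; nothing more can be done
```

The closed dish is on the imager stage, against the bar stop and both pins, and the job was handed in at 32.6 s of the 72 s allowed.

I gripped the white lid by its rib and set it on the dish. I pressed it to 17 N, and it stopped within 0.1 mm of the seated height I had calculated. I then carried the closed dish upright to the stage entry. There I pushed it by its end to the stop and by its side against the pins, then pushed the end once more to confirm.

**Stop:** both end pushes stalled at the same place, within 0.3 mm of each other, at about 6–8 N.

**Pins:** the side push stalled at about 10 N. In the last wrist picture the lower edge of the dish's long side measured 26.5–28.3 mm along its length. It should be 28 mm; the measurement is good to about 2 mm.

**Lid and lamp:** the lid looks level in the last pictures. The lamp shows no movement, and no unexpected force was read near it.

**Bystanders:** every top-view comparison came out at about the same half-pixel offset, which looks like the method's own bias. The beaker (match score 0.34) and the tip box (0.61) matched poorly. The gripper was near the beaker in that view, but the pictures showed no displaced object.

**Failed or uncertain checks:**
- My first move calls were refused because every row needs all its fields.
- One bystander check crashed on a formatting error, and I reran it.
- I first measured the dish's side edge at rim height. That gave about 60 mm, which was wrong because the visible edge is the bottom one, so I recomputed it at stage height.

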